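# Inspect a laser submount through the loupe

## Robot

A 7-joint arm with a two-finger parallel gripper is mounted at the origin on the work surface. World frame = base frame: x ahead of the robot, y to its left, z up, the work surface at z = 0. Lengths are in m, angles in rad, forces in N, time in s.
With the tool pointing down it reaches from about 0.425 to 0.925 m from the base axis. Payload 6.8 kg.
Tool frame: the origin (TCP) lies midway between the tips of the shut fingers; the grasp point (between the pads) lies 19 mm behind it; z points along the fingers, x is the direction in which the jaws open and shut, and the axes are right-handed (so a half turn about z gives the same grasp; the last joint's range is limited). The gripper opens to 85 mm and grips with 20 to 120 N. Pads are 22 mm wide; open, the fingers measure 114 mm over their backs; the gripper's body (76 mm by 85 mm) begins 54 mm behind the grasp point. The pads swing forward as they close: fully open they stand 13 mm farther back than shut.
Start: joints at [1.111, 0.477, 0.022, 1.555, -0.011, 1.109, -0.083], TCP at [0.233, -0.634, 0.231] pointing down, gripper open.
Joint ranges: [-2.96, 2.96], [-0.34, 2.1], [-1.41, 1.46], [0.24, 2.44], [-1.37, 4.51], [0.17, 1.92], [-2.96, 2.96]. Speed limits (rad/s): [2.39, 2.39, 3.14, 3.14, 3.14, 3.14, 3.14].

## Interface

Orientations are given as a unit quaternion [w, x, y, z].
In Python, from rig import robot gives the robot as it stands.
- The arm moves only by the shell command python3 -m crank 'ROWS'. ROWS is a JSON object of lists of equal length, an entry for each row: "travel": the shift along the tool's x, y, z normalised to -1 to 1, where 1 is 100 mm, a list of three; "turn": the turn about the tool's z normalised to -1 to 1, where 1 is 90 degrees; "hand": the opening, from 0 (shut) to 1 (fully open). In form: {"travel": [[x, y, z], ...], "turn": [turn, ...], "hand": [hand, ...]}. A call has 1 to 5 rows; each row is the pose to reach, as a shift and turn from the pose commanded when the call began, along the tool's axes at that moment; what a row does not reach only later rows make up. A row lasts 1/10 s, in which the tool goes at most 50 mm and 8.59 degrees, less where a joint would pass 70% of its speed; a pose out of reach is approached as far as the arm can. A call with a number of a shift or a turn outside -1 to 1 is refused whole. A call with a gripper value outside its range is refused whole. The fingers move at their own pace and stop on an object; the grip force is fixed at half the most. Time passes only in rows, so rows that repeat a pose let the fingers close. It gives the time, the measured TCP pose, the force and the opening at its end, in the units of the state.
- robot.observe(): the state, without advancing time (a new reading comes with each control period).
- robot.read_camera(name): name is "scene" or "top"; returns a dict with "pixels" (480x640x3 uint8, red, green, blue), "fov_y" (degrees; the focal length in pixels is half the picture's height over the tangent of half this angle, whatever the lens; pixels are square), "cx", "cy" (the principal point, pixels), "dist_coeffs" ([k1, k2, p1, p2, k3] as OpenCV has them; the pictures are not rectified), "eye" and "orientation" of the camera in the world. Camera axes: x right, y down, z forward; pixel columns grow to the right and rows downward; lengths in m; the calibration is good to about 2 mm. A picture is of the moment at which its call begins. There is no depth.
- robot.sign_off(): hands the job in, once; it reports no verdict.
The state is a dict: "clock": time; "q": joint angles; "dq": joint speeds; "effort": joint torques, N m; "ee_pos": TCP position; "tool_rot": TCP orientation; "ft_force": force on the tool from outside, world axes, zero at the start; "torque": the same for the moment, N m; "width": finger opening in m.
Only numpy, scipy, OpenCV 4.12 (cv2) and the standard library are available. Lean on these libraries where they do the work, as an engineer would, in place of code of your own. Each camera call takes 0.05 s, during which the arm holds its last target.

## Task

Carry the steel scoop to the inspection station and tip it so that its three submounts slide gently into the black dish, without touching the submounts with the gripper, then set the empty scoop back down flat on the table. Next pick up the loupe and hold it level and still over the copper submount, with the middle of the lens above the middle of that submount and at the focal height marked by the red collar on the post. Finish while holding the loupe there, touching nothing with it, and leave the other things on the table where they are.

Things in the scene. Friction and masses are not known exactly. Their poses are not given: they have to be found in the camera images.
- dish (a point): Centre of the inner floor of the square black inspection dish on the fixed inspection station (x, y along its sides, z up). Inner floor 110 x 110 mm; walls 4 mm thick, rim 13 mm above the floor. Under it, parallel and centred, an aluminium platform of 220 x 220 mm, its top 3 mm below this point, on four posts (height differs from run to run by up to 20 mm)
- focus_mark (a point): Centre of the red collar (20 mm diameter, 8 mm high) on the upright steel post (12.7 mm diameter, foot 25 mm, top 16 mm above this point) at a platform corner: from the dish point +90 mm along x, -90 mm along y, 100 mm up, in the dish's axes. Its middle marks the focal height: hold the lens middle at this height
- scoop_grip (a point): Middle of the blue upright grip plate at the rear of the steel scoop: 12 mm thick (along the scoop's x), 50 mm wide (y), its top 22 mm above this point. The point lies 42 mm above the scoop's underside (the table at the start). Axes: x towards the open nose, y to the side, z up. The nose edge lies 121 mm ahead of this point in x
- scoop_nose (a point): Middle of the lower front edge of the scoop's open nose, on its underside (axes as for scoop_grip). The scoop floor is 3 mm thick; no wall closes the nose. On the table this point is at table height
- copper_mid (a point): Centre of the copper-coloured submount, a block of 24 x 18 x 10 mm (x, y, z) with dark pads on both faces; it starts in the scoop; either face may come up
- ceramic_a_mid (a point): Centre of a white ceramic submount, a block of 24 x 18 x 10 mm, starts in the scoop
- ceramic_b_mid (a point): Centre of the other white ceramic submount, same size, starts in the scoop
- loupe_lens (a point): Middle of the glass lens of the hand loupe, 8 mm above its underside. Black ring of 76 mm diameter, 16 mm high, glass 66 mm. Axes: x away from the handle, y to the side, z up through the lens (the loupe starts lying flat, z up, and must end z up)
- loupe_grip (a point): Middle of the rubber grip of the loupe's straight handle, 82 mm behind the lens middle (at -x), 3 mm higher than the lens middle and 11 mm above the loupe's underside; axes as for loupe_lens. The handle is 20 mm wide (y), 22 mm high (z), runs from 36 to 146 mm behind the lens middle and is flat-sided; the loupe weighs 0.14 kg and balances near this grip
- scoop: Polished steel scoop, 130 x 76 mm, side walls 18 mm high, about 0.2 kg loaded; origin at the centre of its underside, axes as for scoop_grip. Its floor is slippery: submounts slide once it is tipped nose down by 14 to 20 degrees
- copper: The copper submount; origin at the centre of its underside as built
- ceramic_a: White submount; origin at the centre of its underside as built
- ceramic_b: The other white submount; origin likewise
- loupe: The loupe; origin on its underside below the lens middle, axes as for loupe_lens
- stage: The platform of the inspection station with dish, post and collar (fixed); origin at the centre of the platform's underside, 13 mm below the dish point
- solvent: Bystander: white bottle with red cap, 60 mm diameter, 155 mm high; origin under its centre
- mirror_mount: Bystander: black mirror mount on a steel pedestal, 106 mm high, 48 mm wide; origin under its centre
- chip_box: Bystander: flat amber chip box, 62 x 62 x 18 mm; origin under its centre
- tweezers: Bystander: steel tweezers lying flat, 120 mm long (along x), 5 mm high; origin near the middle of the underside
- hex_driver: Bystander: driver with yellow handle lying flat, 160 mm long (along x), about 30 mm high; origin near the middle of the underside
- blower: Bystander: blue rubber dust blower standing upright, 58 mm diameter, 98 mm high; origin under its centre
Mind the look-alikes: they are no part of the job. What is shaped like the scoop but purple is not meant.

How it is judged:
By the outcome, as a careful person would: the job done as asked, in the order asked, and still so for the second after the job is handed in, while the arm keeps its last pose, push and grip.
It also fails if it takes over 72 s, if anything falls off the work surface, if the arm or the gripper's body presses on something with over 40 N, if the wrist force passes 120 N, or if a joint passes its speed limit or range.

## Working session

There is one attempt and no reset: what is moved stays moved. The work goes in short steps, Python scripts to look and compute and a shell command to move; the robot and the scene stay as the last step left them, time stands still between calls to the robot, and variables do not carry over. Pictures are saved under pics/ and viewed, and the job is handed in when it is done.

```bash
ls; mkdir -p pics; cat > h.py <<'E'
import numpy as np, cv2
from rig import robot
from scipy.spatial.transform import Rotation as R
def Rm(q): return R.from_quat([q[1],q[2],q[3],q[0]]).as_matrix()
def cam(name):
    c=robot.read_camera(name); c['name']=name
    f=240/np.tan(np.radians(c['fov_y'])/2)
    c['K']=np.array([[f,0,c['cx']],[0,f,c['cy']],[0,0,1.]]); c['D']=np.array(c['dist_coeffs'],float)
    c['R']=Rm(c['orientation']); c['e']=np.array(c['eye']); return c
def save(c,fn): cv2.imwrite('pics/'+fn,c['pixels'][:,:,::-1])
def ray(c,uv):
    p=cv2.undistortPoints(np.array([[uv]],float),c['K'],c['D'])[0,0]
    d=c['R']@np.array([p[0],p[1],1]); return d/np.linalg.norm(d)
def onz(c,uv,z):
    d=ray(c,uv); return c['e']+d*(z-c['e'][2])/d[2]
def tri(c1,u1,c2,u2):
    d1,d2=ray(c1,u1),ray(c2,u2)
    A=np.stack([d1,-d2],1); s=np.linalg.lstsq(A,c2['e']-c1['e'],rcond=None)[0]
    a=c1['e']+d1*s[0]; b=c2['e']+d2*s[1]; return (a+b)/2,np.linalg.norm(a-b)
def proj(c,P):
    P=np.atleast_2d(P); rv=cv2.Rodrigues(c['R'].T)[0]
    return cv2.projectPoints(P.astype(float),rv,-c['R'].T@c['e'],c['K'],c['D'])[0][:,0]
def load(fn):
    return np.load(fn,allow_pickle=True).item()
E
python3 - <<'E'
from h import *
np.set_printoptions(precision=4,suppress=True)
for n in ['scene','top']:
    c=cam(n); save(c,n+'0.png'); np.save(n+'0.npy',c)
    print(n,c['e'],c['R'].tolist(),c['K'][0,0],c['D'])
s=robot.observe(); print(s); print(Rm(s['tool_rot']))
E
```

```text
pics
scene [1.0608 0.9203 1.241 ] [[-0.8877581677775641, 0.32524907333005676, -0.32572760988617794], [0.4601404607463991, 0.64625940390174, -0.6087852981574536], [0.012497676916705669, -0.6903345733530283, -0.7233823227762608]] 519.630187836337 [0.0044 0.     0.     0.     0.    ]
top [0.4599 0.0154 1.2552] [[0.023856363952458843, -0.9980185378189719, 0.05822260788258812], [-0.9997139696086568, -0.0239142340829873, -0.00029728357852014387], [0.001689043596178462, -0.05819886234202417, -0.9983035808579596]] 500.3264260576125 [-0.0592  0.      0.      0.      0.    ]
{'clock': 0.1, 'q': array([ 1.1109,  0.4777,  0.0223,  1.5563, -0.0115,  1.1093, -0.0831]), 'dq': array([-0.0008, -0.0025,  0.0011, -0.0037, -0.    ,  0.0004, -0.0009]), 'effort': array([  0.0044, -59.7755,   1.6134, -28.1955,   0.0128,   0.005 ,
         0.0001]), 'ee_pos': array([ 0.2324, -0.6332,  0.2304]), 'tool_rot': array([-0.0004,  0.8199, -0.5724, -0.0007]), 'ft_force': array([ 0.7393, -0.4191, -0.078 ]), 'torque': array([ 0.0083, -0.0223,  0.0128]), 'width': 0.08537465081375022}
[[ 0.3446 -0.9387 -0.0007]
 [-0.9387 -0.3446  0.0015]
 [-0.0016  0.0001 -1.    ]]
```

View pics/scene0.png

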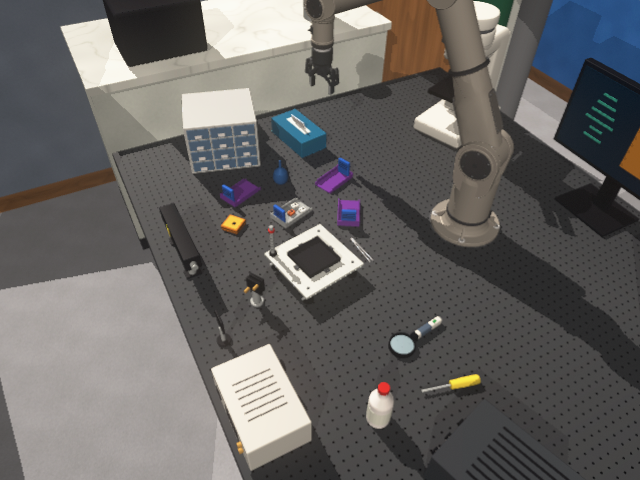

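View pics/top0.png

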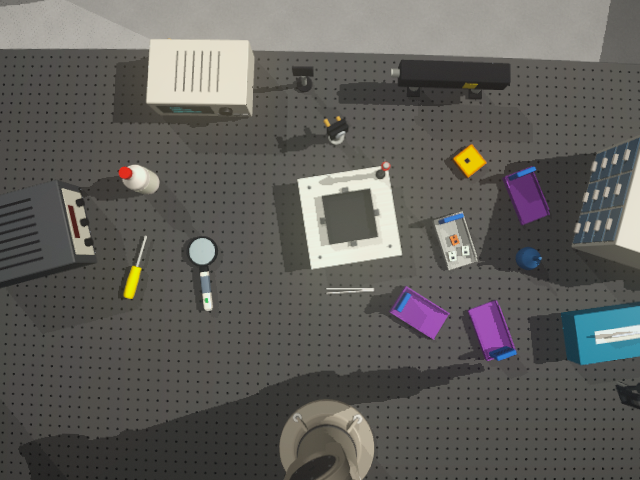

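```bash
python3 - <<'E'
from h import *
c=load('top0.npy');s=load('scene0.npy')
a=cv2.resize(c['pixels'][140:300,290:500],None,fx=3.6,fy=3.6,interpolation=cv2.INTER_CUBIC)
cv2.imwrite('pics/t1.png',a[:,:,::-1])
a=cv2.resize(s['pixels'][180:310,220:390],None,fx=4.5,fy=4.5,interpolation=cv2.INTER_CUBIC)
cv2.imwrite('pics/s1.png',a[:,:,::-1])
E
```

```text
(no output)
```

View pics/t1.png

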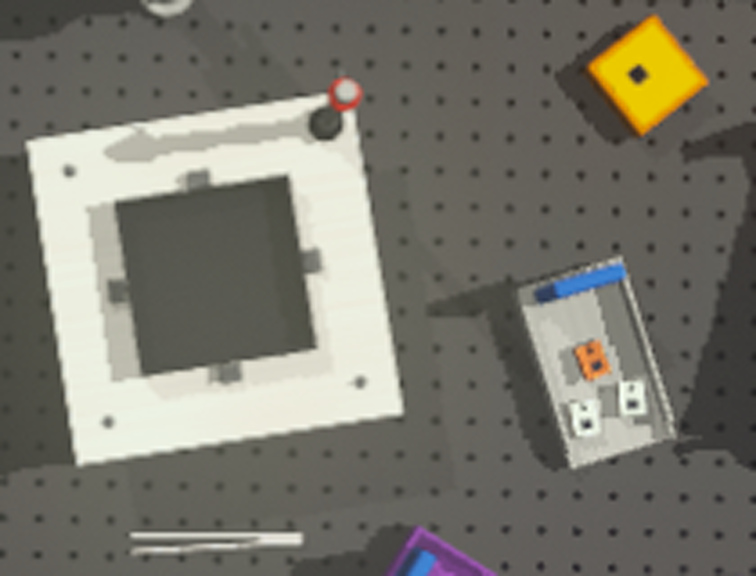

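View pics/s1.png

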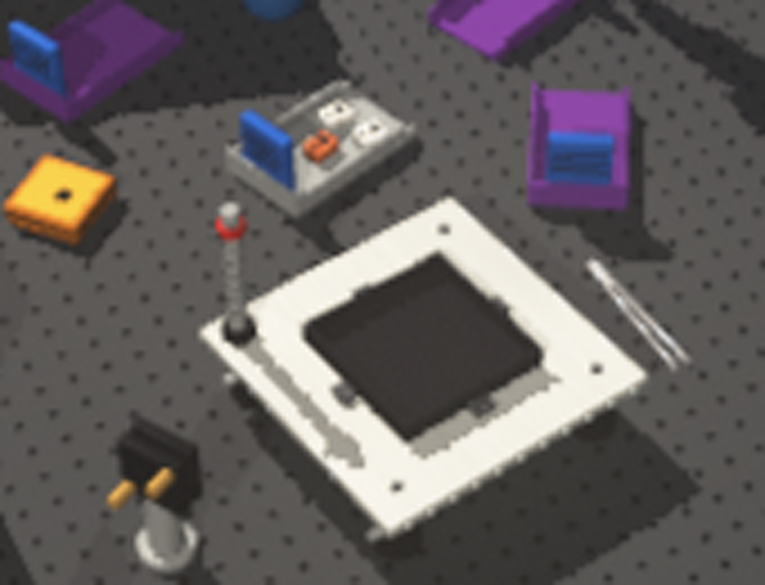

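```bash
cat > m1.py <<'E'
from h import *
np.set_printoptions(precision=4,suppress=True)
def quad(m):
    cs,_=cv2.findContours(m.astype(np.uint8),cv2.RETR_EXTERNAL,cv2.CHAIN_APPROX_NONE)
    k=max(cs,key=cv2.contourArea); h=cv2.convexHull(k)
    for e in np.arange(1,15,.5):
        a=cv2.approxPolyDP(h,e,True)
        if len(a)<=4: break
    a=a[:,0].astype(float); pts=k[:,0].astype(float); L=[]
    for i in range(len(a)):
        p,q=a[i],a[(i+1)%len(a)]; d=(q-p)/np.linalg.norm(q-p); n=np.array([-d[1],d[0]])
        t=(pts-p)@d/np.linalg.norm(q-p); r=np.abs((pts-p)@n)
        sel=pts[(t>.12)&(t<.88)&(r<3)]; v=cv2.fitLine(sel.astype(np.float32),cv2.DIST_HUBER,0,.01,.01).ravel(); L.append(v)
    out=[]
    for i in range(len(L)):
        v,w=L[i-1],L[i]; M=np.array([[v[0],-w[0]],[v[1],-w[1]]]); s=np.linalg.solve(M,w[2:]-v[2:]); out.append(v[2:]+s[0]*v[:2])
    return np.array(out)
def cen(m):
    n,l,st,ce=cv2.connectedComponentsWithStats(m.astype(np.uint8)); i=1+np.argmax(st[1:,4]); return ce[i],st[i]
E
python3 - <<'E'
from m1 import *
c=load('top0.npy');s=load('scene0.npy')
def box(m,x0,x1,y0,y1):
    z=np.zeros_like(m); z[y0:y1,x0:x1]=m[y0:y1,x0:x1]; return z
def hsv(c): return cv2.cvtColor(c['pixels'],cv2.COLOR_RGB2HSV).astype(int)
ht,hs=hsv(c),hsv(s)
wt=box((c['pixels'].min(2)>130),290,410,160,275); ws=box(s['pixels'].min(2)>120,255,375,220,300)
qt,qs=quad(wt),quad(ws); print('platform',qt.tolist(),qs.tolist())
rt=box((ht[...,1]>130)&((ht[...,0]<8)|(ht[...,0]>172))&(ht[...,2]>80),375,400,155,185); rs=box((hs[...,1]>130)&((hs[...,0]<8)|(hs[...,0]>172))&(hs[...,2]>80),260,285,220,245)
(ct,st),(cs,ss)=cen(rt),cen(rs); print('collar',ct,st,cs,ss,tri(c,ct,s,cs))
for p in qt:
    r=[tri(c,p,s,q) for q in qs]; j=min(range(len(r)),key=lambda i:r[i][1]); print(p,qs[j],r[j])
bt=box((ht[...,0]>100)&(ht[...,0]<125)&(ht[...,1]>120),430,470,205,235); bs=box((hs[...,0]>100)&(hs[...,0]<125)&(hs[...,1]>120),268,290,195,230)
print('blue',cen(bt),cen(bs),tri(c,cen(bt)[0],s,cen(bs)[0]))
E
```

```text
platform [[386.63238525390625, 165.35659790039062], [401.7842712402344, 254.41464233398438], [310.9986572265625, 268.7077941894531], [297.21197509765625, 178.7754364013672]] [[319.2557067871094, 223.1248321533203], [364.08929443359375, 263.46575927734375], [306.3324890136719, 297.76434326171875], [262.99359130859375, 253.46234130859375]]
collar [384.24 167.08] [381 162   9   9  25] [270.8889 230.6667] [268 228   7   5  18] (array([ 0.6709, -0.1143,  0.1534]), np.float64(0.003629474419506354))
[386.6324 165.3566] [262.9936 253.4623] (array([ 0.6957, -0.1326,  0.048 ]), np.float64(0.004410570096062006))
[401.7843 254.4146] [319.2557 223.1248] (array([ 0.4786, -0.1715,  0.0528]), np.float64(0.002733207965134218))
[310.9987 268.7078] [364.0893 263.4658] (array([0.4381, 0.0467, 0.0513]), np.float64(6.024179225811463e-05))
[297.212  178.7754] [306.3325 297.7643] (array([0.655 , 0.0856, 0.051 ]), np.float64(0.00031734066127974976))
blue (array([453.1264, 217.6092]), array([444, 214,  20,   9,  87], dtype=int32)) (array([279.1624, 212.1709]), array([273, 204,  12,  18, 117], dtype=int32)) (array([ 0.5699, -0.2978,  0.0362]), np.float64(0.0023247528971944726))
```

```bash
python3 - <<'E'
from m1 import *
c=load('top0.npy');s=load('scene0.npy')
a=cv2.resize(c['pixels'][205:275,425:485],None,fx=8,fy=8,interpolation=cv2.INTER_CUBIC)
b=cv2.resize(s['pixels'][190:235,265:320],None,fx=9,fy=9,interpolation=cv2.INTER_CUBIC)
H=max(a.shape[0],b.shape[0]); o=np.zeros((H,a.shape[1]+b.shape[1],3),np.uint8); o[:a.shape[0],:a.shape[1]]=a; o[:b.shape[0],a.shape[1]:]=b
o=cv2.resize(o,(800,int(H*800/o.shape[1]))); print(o.shape, 800/(a.shape[1]+b.shape[1]))
cv2.imwrite('pics/z2.png',o[:,:,::-1])
a=cv2.resize(c['pixels'][230:315,180:225],None,fx=7,fy=7,interpolation=cv2.INTER_CUBIC)
cv2.imwrite('pics/z3.png',a[:,:,::-1])
E
```

```text
(459, 800, 3) 0.8205128205128205
```

View pics/z2.png

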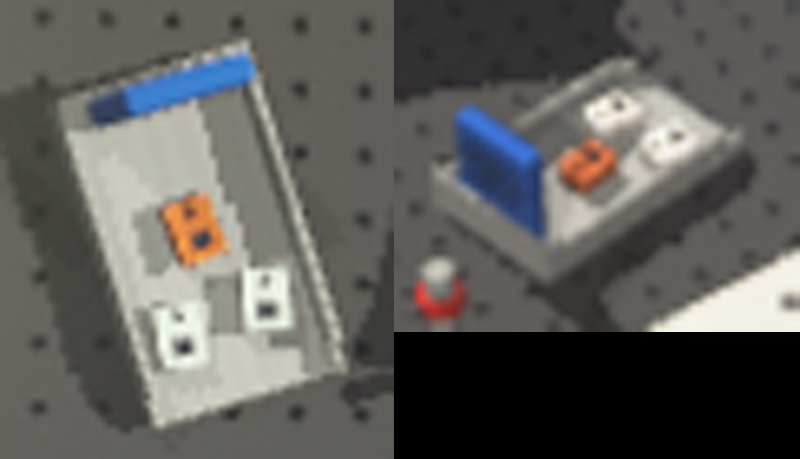

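View pics/z3.png

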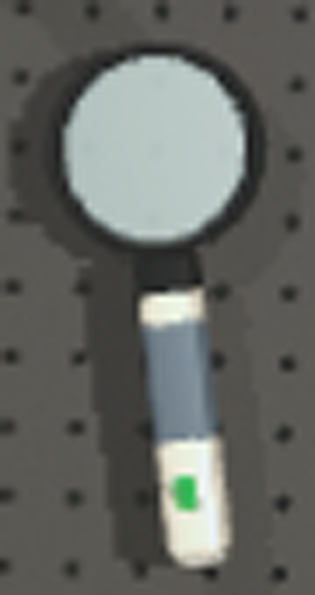

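```bash
python3 - <<'E'
from m1 import *
c=load('top0.npy');s=load('scene0.npy')
f=8*.82051; g=9*.82051
T=lambda u,v:((u+.5)/f-.5+425,(v+.5)/f-.5+205)
S=lambda u,v:((u-394+.5)/g-.5+265,(v+.5)/g-.5+190)
P=dict(RL=(T(60,103),S(550,250)),RR=(T(248,45),S(432,170)),NR=(T(345,368),S(628,60)),NL=(T(158,427),S(742,132)))
W={}
for k,(a,b) in P.items():
    W[k]=onz(c,a,.018); print(k,W[k],onz(s,b,.018),tri(c,a,s,b))
print('rear w',np.linalg.norm(W['RL']-W['RR']),'len',np.linalg.norm(W['RL']-W['NL']),np.linalg.norm(W['RR']-W['NR']))
for w in (onz(c,T(190,84),.064),): print('plate top',w)
d=(W['NL']+W['NR']-W['RL']-W['RR']); print('yaw',np.degrees(np.arctan2(d[1],d[0])))
d2=W['RL']-W['RR']; print('yaw y',np.degrees(np.arctan2(d2[1],d2[0])))
m=sum(W.values())/4; print('mid',m)
# loupe
L=lambda u,v:((u+.5)/7-.5+180,(v+.5)/7-.5+230)
ht=cv2.cvtColor(c['pixels'],cv2.COLOR_RGB2HSV).astype(int)
m=np.zeros((480,640),bool); m[230:270,180:225]=(c['pixels'][230:270,180:225].min(2)>140); ce=cen(m); print(ce)
lens=onz(c,ce[0],.012); print('lens',lens, onz(c,ce[0],.008))
for n,p in dict(gripmid=L(180,381),end=L(195,560),start=L(168,295)).items(): print(n,onz(c,p,.022))
hs=cv2.cvtColor(s['pixels'],cv2.COLOR_RGB2HSV).astype(int)
m=np.zeros((480,640),bool); m[325:362,385:418]=(s['pixels'][325:362,385:418].min(2)>120); ce2=cen(m); print(ce2, onz(s,ce2[0],.012))
E
```

```text
RL [ 0.5647 -0.2546  0.018 ] [ 0.565  -0.2541  0.018 ] (array([ 0.5648, -0.2547,  0.0174]), np.float64(4.5041008848833726e-05))
RR [ 0.5886 -0.3263  0.018 ] [ 0.5917 -0.3279  0.018 ] (array([ 0.5901, -0.3275,  0.0171]), np.float64(0.0034443709540396125))
NR [ 0.4668 -0.3643  0.018 ] [ 0.4759 -0.3573  0.018 ] (array([ 0.4684, -0.3694,  0.0052]), np.float64(0.0037191251516020345))
NL [ 0.443  -0.2932  0.018 ] [ 0.45   -0.2865  0.018 ] (array([ 0.4437, -0.2966,  0.0071]), np.float64(0.002124169824392145))
rear w 0.07557189924318755 len 0.1276768933597056 0.12758350301359764
plate top [ 0.5689 -0.2923  0.064 ]
yaw -162.50655273804588
yaw y 108.4245620190342
mid [ 0.5158 -0.3096  0.018 ]
(array([201.6953, 250.752 ]), array([190, 238,  25,  26, 512], dtype=int32))
lens [0.4752 0.3211 0.012 ] [0.4752 0.3221 0.008 ]
gripmid [0.3935 0.3068 0.022 ]
end [0.331  0.2994 0.022 ]
start [0.4235 0.3121 0.022 ]
(array([401.7471, 343.9647]), array([390, 335,  24,  19, 340], dtype=int32)) [0.4774 0.3226 0.012 ]
```

```bash
cat > go.py <<'E'
import sys
from h import *
def go(x,y,z,yaw=None):
    s=robot.observe(); M=Rm(s['tool_rot']); p=np.array(s['ee_pos'])
    d=M.T@(np.array([x,y,z])-p)/0.1
    cy=np.degrees(np.arctan2(M[1,0],M[0,0])); t=0
    if yaw is not None: t=-((yaw-cy+180)%360-180)/90
    print('t',round(s['clock'],2),'pos',p.round(4),'yaw',round(cy,2),'tilt',(M[:2,2]).round(4),'F',np.round(s['ft_force'],1),'T',np.round(s['torque'],2),'w',round(s['width'],4)); print('delta',d.round(3),'turn',round(t,3))
if __name__=='__main__': go(*map(float,sys.argv[1:]))
E
python3 go.py 0.5688 -0.293 0.15 -71.5
```

```text
t 0.1 pos [ 0.2324 -0.6332  0.2304] yaw -69.84 tilt [-0.0007  0.0015] F [ 0.7 -0.4 -0.1] T [ 0.01 -0.02  0.01] w 0.0854
delta [-2.033 -4.33   0.807] turn 0.018
```

```bash
python3 -m crank '{"travel":[[-0.2,-0.44,0.02],[-0.4,-0.88,0.04]],"turn":[0.018,0.018],"hand":[1,1]}'
python3 -m crank '{"travel":[[-0.2,-0.44,0.02],[-0.4,-0.88,0.04]],"turn":[0,0],"hand":[1,1]}'
python3 -m crank '{"travel":[[-0.2,-0.44,0.02],[-0.4,-0.88,0.04]],"turn":[0,0],"hand":[1,1]}'
python3 -m crank '{"travel":[[-0.2,-0.44,0.02],[-0.4,-0.88,0.04]],"turn":[0,0],"hand":[1,1]}'; python3 go.py 0.5688 -0.293 0.15 -71.5
```

```text
clock: 0.3
ee_pos: [0.3005, -0.5658, 0.2266]
tool_rot: [0.0, 0.81, -0.586, -0.0]
ft_force: [1.4, 1.2, 0.1]
width: 0.0851
clock: 0.5
ee_pos: [0.3731, -0.4983, 0.2229]
tool_rot: [-0.0, 0.812, -0.584, -0.0]
ft_force: [-0.1, 0.5, -0.7]
width: 0.0856
clock: 0.7
ee_pos: [0.4438, -0.4323, 0.219]
tool_rot: [0.0, 0.812, -0.584, -0.0]
ft_force: [0.6, 0.4, 0.3]
width: 0.0855
clock: 0.9
ee_pos: [0.5145, -0.3665, 0.215]
tool_rot: [0.0, 0.812, -0.584, -0.0]
ft_force: [0.9, -0.6, 0.0]
width: 0.0851
t 0.9 pos [ 0.5145 -0.3665  0.215 ] yaw -71.47 tilt [-0.0005  0.0002] F [ 0.9 -0.6  0. ] T [-0.06 -0.08  0.05] w 0.0851
delta [-0.524 -0.748  0.649] turn 0.0
```

```bash
python3 -m crank '{"travel":[[-0.26,-0.37,0.15],[-0.52,-0.74,0.4],[-0.52,-0.74,0.65],[-0.52,-0.74,0.65]],"turn":[0,0,0,0],"hand":[1,1,1,1]}'; python3 - <<'E'
from h import *
from go import go
for n in ('top','scene'):
    c=cam(n); np.save(n+'1.npy',c)
    x0,y0=(400,170) if n=='top' else (230,130)
    a=cv2.resize(c['pixels'][y0:y0+120,x0:x0+120],None,fx=5,fy=5,interpolation=cv2.INTER_CUBIC); cv2.imwrite(f'pics/{n}1.png',a[:,:,::-1])
go(0.5688,-.293,.022,-71.5)
E
```

```text
clock: 1.3
ee_pos: [0.5656, -0.2922, 0.1462]
tool_rot: [0.001, 0.813, -0.582, -0.004]
ft_force: [-1.2, -0.7, -0.9]
width: 0.0854
t 1.4 pos [ 0.5662 -0.2964  0.1501] yaw -71.54 tilt [-0.0018 -0.0003] F [-0.3 -0.9  0.4] T [0.02 0.04 0.04] w 0.085
delta [-0.023 -0.037  1.281] turn -0.0
```

View pics/top1.png

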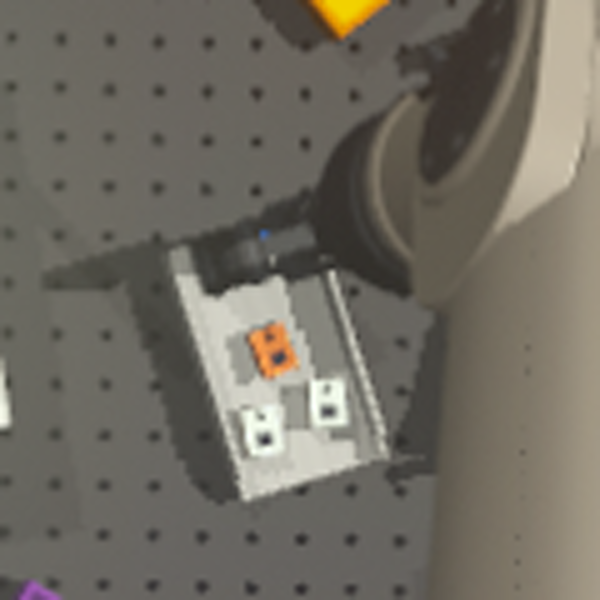

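View pics/scene1.png

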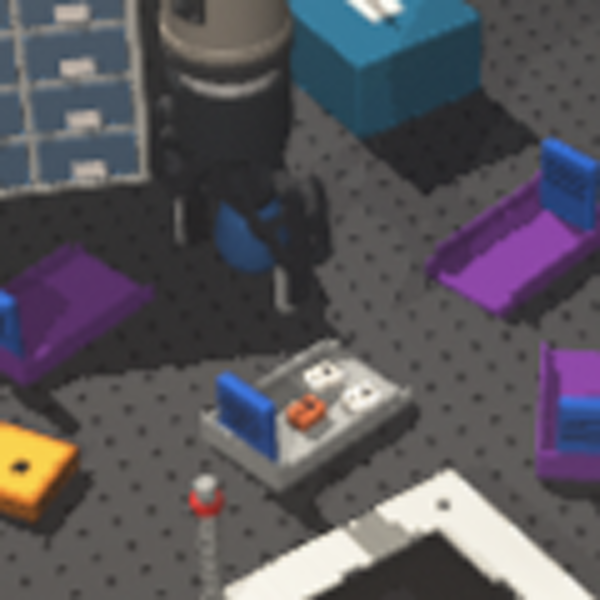

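```bash
python3 -m crank '{"travel":[[-0.02,-0.03,0.4],[-0.02,-0.03,0.7],[-0.02,-0.03,0.7],[-0.02,-0.03,0.7]],"turn":[0,0,0,0],"hand":[1,1,1,1]}'; python3 go.py 0.5688 -.293 .022 -71.5;  python3 go.py 0.5688 -.293 .022 -71.5
```

```text
clock: 1.8
ee_pos: [0.5694, -0.2942, 0.0818]
tool_rot: [0.0, 0.811, -0.585, 0.001]
ft_force: [-0.1, -0.9, 0.5]
width: 0.0855
t 1.8 pos [ 0.5694 -0.2942  0.0818] yaw -71.59 tilt [ 0.0008 -0.0011] F [-0.1 -0.9  0.5] T [0.03 0.02 0.02] w 0.0855
delta [-0.014  0.002  0.598] turn -0.001
t 1.8 pos [ 0.5694 -0.2942  0.0818] yaw -71.59 tilt [ 0.0008 -0.0011] F [-0.1 -0.9  0.5] T [0.03 0.02 0.02] w 0.0855
delta [-0.014  0.002  0.598] turn -0.001
```

```bash
python3 -m crank '{"travel":[[-0.01,0,0.3],[-0.01,0,0.6],[-0.01,0,0.6]],"turn":[0,0,0],"hand":[1,1,1]}'; python3 go.py 0.5688 -.293 .022 -71.5; python3 -m crank '{"travel":[[0,0,0],[0,0,0],[0,0,0],[0,0,0],[0,0,0]],"turn":[0,0,0,0,0],"hand":[0.6,0.55,0.4,0.2,0]}';  python3 go.py 0.5688 -.293 .022 -71.5
```

```text
clock: 2.1
ee_pos: [0.5678, -0.2918, 0.0195]
tool_rot: [0.0, 0.811, -0.584, -0.001]
ft_force: [-0.8, -0.7, 0.3]
width: 0.0855
t 2.1 pos [ 0.5678 -0.2918  0.0195] yaw -71.52 tilt [-0.0026  0.0007] F [-0.8 -0.7  0.3] T [ 0.03 -0.   -0.01] w 0.0855
delta [ 0.014 -0.006 -0.025] turn -0.0
clock: 2.6
ee_pos: [0.571, -0.2925, 0.0231]
tool_rot: [-0.0, 0.812, -0.584, 0.002]
ft_force: [0.4, -0.5, 6.4]
width: 0.0496
t 2.6 pos [ 0.571  -0.2925  0.0231] yaw -71.49 tilt [ 0.0042 -0.0019] F [ 0.4 -0.5  6.4] T [ 0.09  0.1  -0.01] w 0.0496
delta [-0.002  0.023  0.011] turn 0.0
```

```bash
python3 -m crank '{"travel":[[0,0,-0.05],[0,0,-0.1],[0,0,-0.15],[0,0,-0.2],[0,0,-0.2]],"turn":[0,0,0,0,0],"hand":[0,0,0,0,0]}'; python3 - <<'E'
from h import *
from go import go
go(0.5688,-.293,.022,-71.5)
for n in ('scene',):
    c=cam(n); np.save(n+'2.npy',c)
    x0,y0=(400,170) if n=='top' else (260,165)
    a=cv2.resize(c['pixels'][y0:y0+75,x0:x0+75],None,fx=8,fy=8,interpolation=cv2.INTER_CUBIC); cv2.imwrite(f'pics/{n}2.png',a[:,:,::-1])
E
```

```text
clock: 3.1
ee_pos: [0.5696, -0.2917, 0.0413]
tool_rot: [-0.0, 0.812, -0.584, 0.001]
ft_force: [0.4, -0.7, -2.0]
width: 0.0491
t 3.1 pos [ 0.5696 -0.2917  0.0413] yaw -71.47 tilt [ 0.0013 -0.0005] F [ 0.4 -0.7 -2. ] T [ 0.   -0.05  0.  ] w 0.0491
delta [0.009 0.012 0.193] turn 0.0
```

View pics/scene2.png

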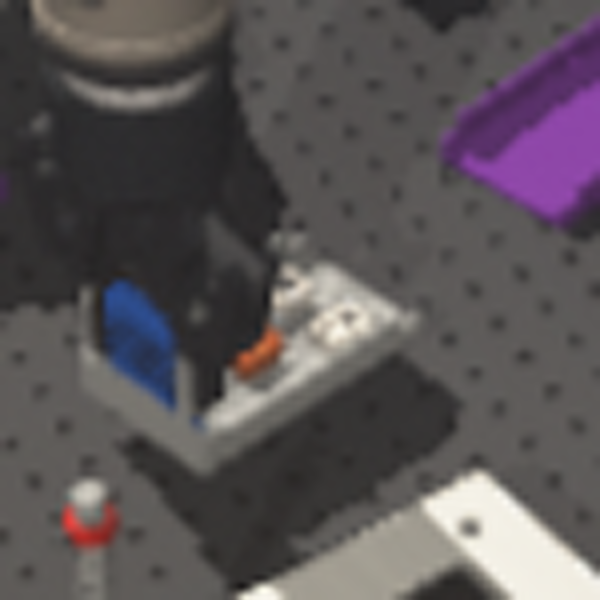

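```bash
python3 -m crank '{"travel":[[0,0,-0.05],[0,0,-0.15],[0,0,-0.3],[0,0,-0.5],[0,0,-0.65]],"turn":[0,0,0,0,0],"hand":[0,0,0,0,0]}' | head -2
python3 -m crank '{"travel":[[0,0,-0.07],[0,0,-0.1],[0,0,-0.1],[0,0,-0.1],[0,0,-0.1]],"turn":[0,0.02,0.06,0.11,0.16],"hand":[0,0,0,0,0]}' |head -2
python3 go.py 0.6133 -0.2989 0.11 -169.7
python3 - <<'E'
from h import *
for n in ('scene','top'):
    c=cam(n); np.save(n+'3.npy',c)
    x0,y0=(420,190) if n=='top' else (260,155)
    a=cv2.resize(c['pixels'][y0:y0+75,x0:x0+75],None,fx=8,fy=8,interpolation=cv2.INTER_CUBIC); cv2.imwrite(f'pics/{n}3.png',a[:,:,::-1])
E
```

```text
clock: 3.65
ee_pos: [0.5698, -0.2918, 0.1077]
clock: 4.15
ee_pos: [0.5685, -0.2912, 0.1146]
t 4.15 pos [ 0.5685 -0.2912  0.1146] yaw -86.13 tilt [-0.0013  0.0006] F [ 0.1 -0.  -2.9] T [-0.01 -0.06  0.04] w 0.0493
delta [ 0.107 -0.441  0.046] turn 0.929
```

View pics/scene3.png

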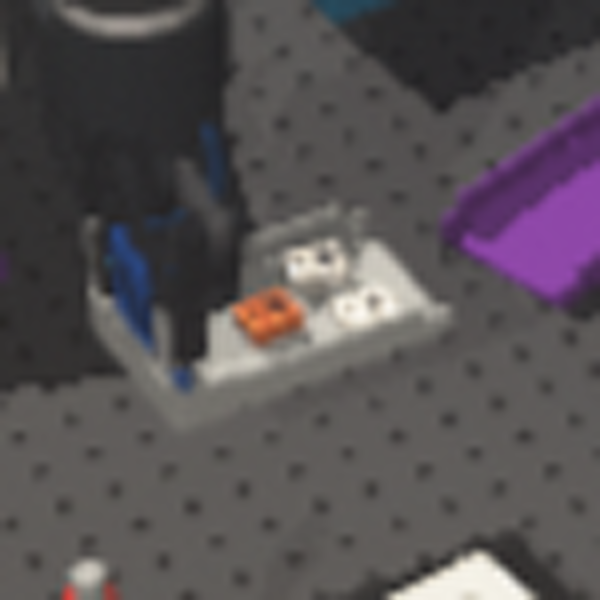

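View pics/top3.png

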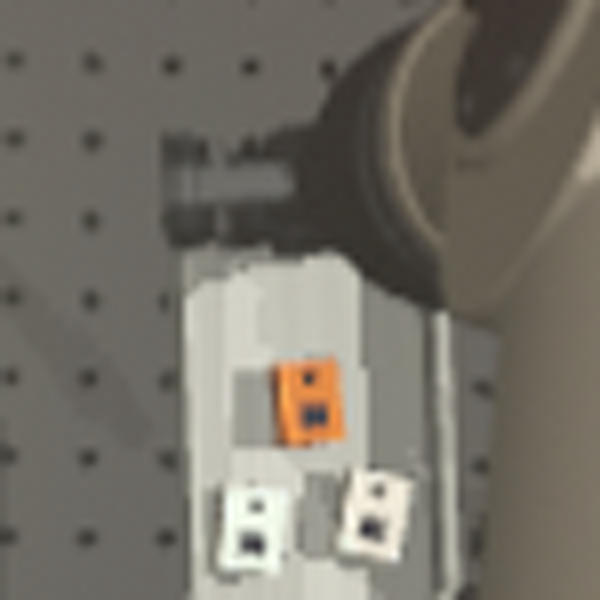

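```bash

python3 -m crank '{"travel":[[0.02,-0.04,0],[0.04,-0.1,0],[0.06,-0.2,0],[0.08,-0.3,0],[0.1,-0.38,0]],"turn":[0.04,0.09,0.14,0.19,0.24],"hand":[0,0,0,0,0]}' | head -2
python3 -m crank '{"travel":[[0.0,-0.03,0],[0.0,-0.03,0],[0,-0.03,0],[0,-0.03,0],[0,-0.03,0]],"turn":[0.05,0.1,0.15,0.2,0.25],"hand":[0,0,0,0,0]}' |head -2
python3 -m crank '{"travel":[[0,0,0],[0,0,0],[0,0,0],[0,0,0],[0,0,0]],"turn":[0.05,0.1,0.15,0.2,0.25],"hand":[0,0,0,0,0]}' |head -2
python3 -m crank '{"travel":[[0,0,0],[0,0,0],[0,0,0],[0,0,0],[0,0,0]],"turn":[0.05,0.1,0.14,0.17,0.19],"hand":[0,0,0,0,0]}' |head -2
python3 go.py 0.6133 -0.2989 0.04 -169.7
python3 - <<'E'
from h import *
print(robot.observe()['q'].round(2))
for n in ('scene','top'):
    c=cam(n); np.save(n+'4.npy',c)
    x0,y0=(380,160) if n=='top' else (220,155)
    a=cv2.resize(c['pixels'][y0:y0+90,x0:x0+100],None,fx=6,fy=6,interpolation=cv2.INTER_CUBIC); cv2.imwrite(f'pics/{n}4.png',a[:,:,::-1])
E
```

```text
clock: 4.75
ee_pos: [0.608, -0.2985, 0.1147]
clock: 5.25
ee_pos: [0.6103, -0.2994, 0.1147]
clock: 5.75
ee_pos: [0.6102, -0.2994, 0.1147]
clock: 6.25
ee_pos: [0.6103, -0.2993, 0.1147]
t 6.25 pos [ 0.6103 -0.2993  0.1147] yaw -169.58 tilt [-0.0011  0.0003] F [ 0.5 -0.3 -2. ] T [-0.06  0.01  0.04] w 0.0492
delta [-0.031 -0.002  0.747] turn 0.001
[ 0.14  0.62  0.32  1.66 -0.24  0.91 -2.4 ]
```

View pics/scene4.png

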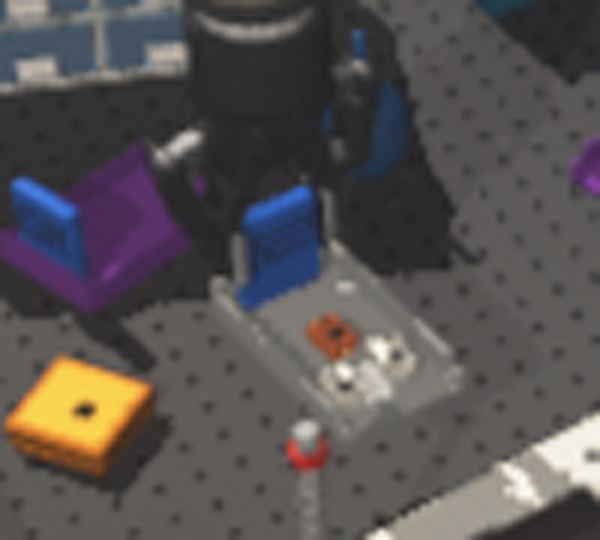

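View pics/top4.png

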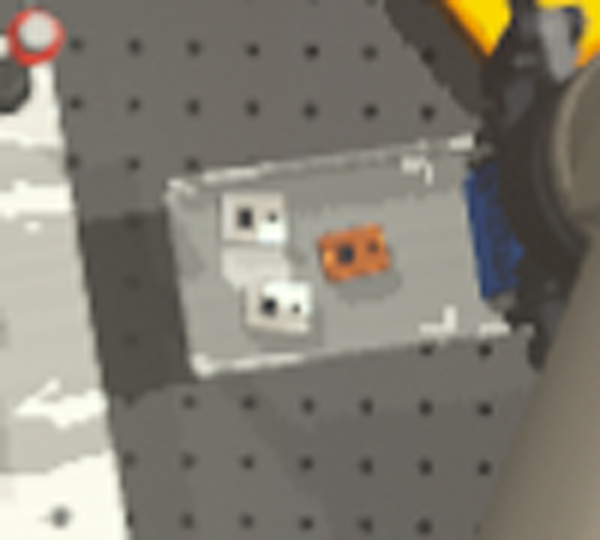

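```bash
python3 - <<'E'
from h import *
np.set_printoptions(precision=4,suppress=True)
c=load('top4.npy');s=load('scene4.npy')
T=lambda u,v:((u+.5)/6-.5+380,(v+.5)/6-.5+160)
S=lambda u,v:((u+.5)/6-.5+220,(v+.5)/6-.5+155)
for n,a,b in (('N+',T(168,185),S(345,425)),('N-',T(203,365),S(458,375)),('R+',T(472,143),S(215,285))):
    print(n,tri(c,a,s,b))
print(onz(c,T(203,365),.11),onz(c,T(168,185),.11))
E
```

```text
N+ (array([ 0.6266, -0.175 ,  0.1034]), np.float64(0.002657682437689348))
N- (array([ 0.5561, -0.1895,  0.098 ]), np.float64(0.000672130752832508))
R+ (array([ 0.647 , -0.2922,  0.1149]), np.float64(0.00899269418941223))
[ 0.5554 -0.1876  0.11  ] [ 0.6246 -0.1732  0.11  ]
```

```bash

python3 -m crank '{"travel":[[0,0,0.05],[0,0,0.15],[0,0,0.3],[0,0,0.45],[0,0,0.6]],"turn":[0,0,0,0,0],"hand":[0,0,0,0,0]}' | head -2
python3 -m crank '{"travel":[[0,0,0.1],[0,0,0.17],[0,0,0.2],[0,0,0.2],[0,0,0.2]],"turn":[0,0,0,0,0],"hand":[0,0,0,0,0]}' | head -2
python3 go.py 0.5992 -.2211 0.035 -169.7
```

```text
clock: 6.85
ee_pos: [0.6101, -0.2993, 0.0533]
clock: 7.35
ee_pos: [0.611, -0.2999, 0.0359]
t 7.35 pos [ 0.611  -0.2999  0.0359] yaw -169.57 tilt [ 0.0009 -0.0004] F [-0.  -0.2 -1.8] T [-0.04  0.    0.01] w 0.0489
delta [-0.027  0.796  0.008] turn 0.001
```

```bash

python3 -m crank '{"travel":[[0,0.05,0],[0,0.12,0],[-0.01,0.2,0],[-0.02,0.3,0],[-0.02,0.4,0]],"turn":[0,0,0,0,0],"hand":[0,0,0,0,0]}' | head -4
python3 -m crank '{"travel":[[0,0.1,0],[0,0.2,0],[0,0.29,0],[0,0.36,0],[0,0.4,0]],"turn":[0,0,0,0,0],"hand":[0,0,0,0,0]}' | head -4
python3 go.py 0.5992 -.2211 0.035 -169.7
python3 - <<'E'
from h import *
for n in ('scene',):
    c=cam(n); np.save(n+'5.npy',c)
    x0,y0=(380,160) if n=='top' else (220,165)
    a=cv2.resize(c['pixels'][y0:y0+100,x0:x0+110],None,fx=6,fy=6,interpolation=cv2.INTER_CUBIC); cv2.imwrite(f'pics/{n}5.png',a[:,:,::-1])
E
```

```text
clock: 7.85
ee_pos: [0.6055, -0.2584, 0.0354]
tool_rot: [0.0, -0.091, 0.996, 0.0]
ft_force: [-0.3, 0.4, -2.4]
clock: 8.35
ee_pos: [0.598, -0.2196, 0.0353]
tool_rot: [-0.0, -0.091, 0.996, 0.0]
ft_force: [0.5, 0.4, -1.8]
t 8.35 pos [ 0.598  -0.2196  0.0353] yaw -169.52 tilt [-0.      0.0003] F [ 0.5  0.4 -1.8] T [-0.1   0.03  0.07] w 0.0488
delta [-0.009 -0.017  0.003] turn 0.002
```

View pics/scene5.png

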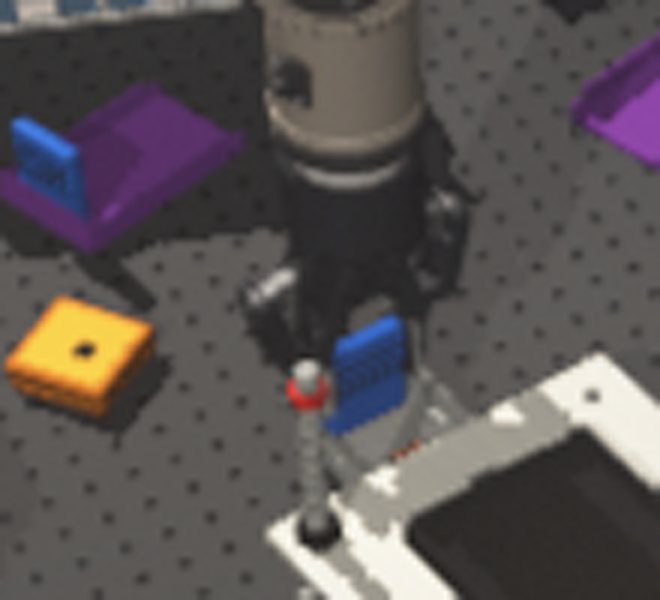

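```bash

python3 -m crank '{"travel":[[0,0,-0.03],[0,0,-0.06],[0,0,-0.08],[0,0,-0.10],[0,0,-0.12]],"turn":[0,0,0,0,0],"hand":[0,0,0,0,0]}' | sed -n '1,2p;4p'
python3 -m crank '{"travel":[[0,0,-0.01],[0,0,-0.02],[0,0,-0.03],[0,0,-0.04],[0,0,-0.05]],"turn":[0,0,0,0,0],"hand":[0,0,0,0,0]}' | sed -n '1,2p;4p'
python3 go.py 0.5992 -.2211 0.035 -169.7
```

```text
clock: 8.9
ee_pos: [0.5981, -0.2209, 0.0476]
ft_force: [-0.1, 0.2, -2.5]
clock: 9.4
ee_pos: [0.598, -0.2204, 0.0521]
ft_force: [1.0, 0.8, -7.5]
t 9.4 pos [ 0.598  -0.2204  0.0521] yaw -169.56 tilt [-0.0002  0.0001] F [ 1.   0.8 -7.5] T [-0.41 -0.2  -0.16] w 0.0494
delta [-0.011 -0.009  0.171] turn 0.002
```

```bash

python3 -m crank '{"travel":[[0,0,-0.01],[0,0,-0.02],[0,0,-0.03],[0,0,-0.04],[0,0,-0.05]],"turn":[0,0,0,0,0],"hand":[0,0,0,0,0]}' | sed -n '1,2p;4p'
python3 go.py 0.5992 -.2211 0.035 -169.7
python3 - <<'E'
from h import *
for n in ('scene',):
    c=cam(n); np.save(n+'6.npy',c)
    x0,y0=(380,160) if n=='top' else (240,200)
    a=cv2.resize(c['pixels'][y0:y0+70,x0:x0+80],None,fx=8,fy=8,interpolation=cv2.INTER_CUBIC); cv2.imwrite(f'pics/{n}6.png',a[:,:,::-1])
E
```

```text
clock: 9.9
ee_pos: [0.5974, -0.2191, 0.0566]
ft_force: [0.2, 5.3, -11.4]
t 9.9 pos [ 0.5974 -0.2191  0.0566] yaw -169.52 tilt [-0.002   0.0018] F [  0.2   5.3 -11.4] T [ 0.35 -0.08 -0.02] w 0.0491
delta [-0.015 -0.023  0.216] turn 0.002
```

View pics/scene6.png

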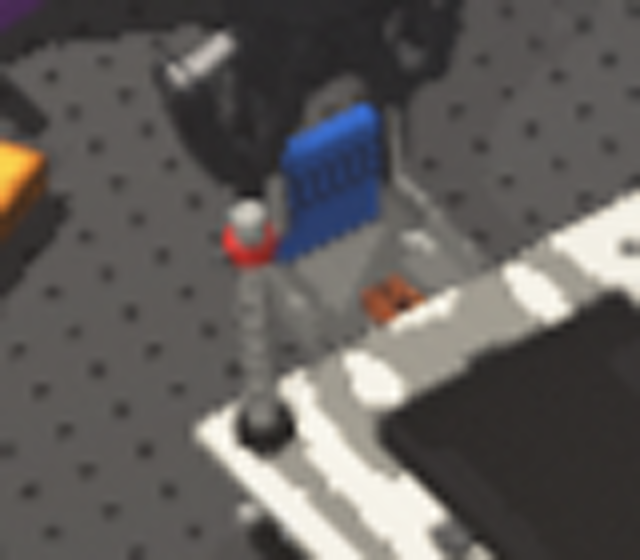

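```bash

python3 -m crank '{"travel":[[0,0,-0.01],[0,0,-0.02],[0,0,-0.03],[0,0,-0.04],[0,0,-0.04]],"turn":[0,0,0,0,0],"hand":[0,0,0,0,0]}' | sed -n '1,2p;4p'
python3 go.py 0.5992 -.2211 0.035 -169.7
python3 - <<'E'
from h import *
for n in ('scene',):
    c=cam(n); np.save(n+'7.npy',c)
    x0,y0=(380,160) if n=='top' else (240,200)
    a=cv2.resize(c['pixels'][y0:y0+70,x0:x0+80],None,fx=8,fy=8,interpolation=cv2.INTER_CUBIC); cv2.imwrite(f'pics/{n}7.png',a[:,:,::-1])
E
```

```text
clock: 10.45
ee_pos: [0.5971, -0.22, 0.0608]
ft_force: [-1.8, 4.2, -12.3]
t 10.45 pos [ 0.5971 -0.22    0.0608] yaw -169.54 tilt [-0.002   0.0008] F [ -1.8   4.2 -12.3] T [0.15 0.14 0.  ] w 0.0493
delta [-0.019 -0.014  0.258] turn 0.002
```

View pics/scene7.png

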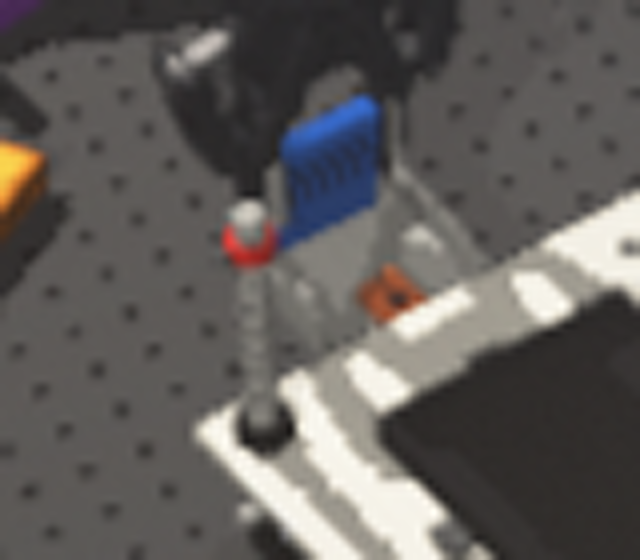

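```bash

python3 -m crank '{"travel":[[0,0,0.01],[0,0,0.03],[0,-0.02,0.04],[0,-0.06,0.04],[0,-0.12,0.04]],"turn":[0,0,0,0,0],"hand":[0,0,0,0,0]}' | sed -n '1,2p;4p'
python3 -m crank '{"travel":[[0,-0.08,0],[0,-0.16,0],[0,-0.25,0],[0,-0.34,0],[0,-0.42,0]],"turn":[0,0,0,0,0],"hand":[0,0,0,0,0]}' | sed -n '1,2p;4p'
python3 -m crank '{"travel":[[0,-0.07,0],[0,-0.11,0],[0,-0.14,0],[0,-0.15,0],[0,-0.15,0]],"turn":[0,0,0,0,0],"hand":[0,0,0,0,0]}' | sed -n '1,2p;4p'
python3 go.py 0.6133 -.2989 0.13 -169.7
python3 - <<'E'
from h import *
for n in ('scene','top'):
    c=cam(n); np.save(n+'8.npy',c)
    x0,y0=(380,160) if n=='top' else (220,165)
    a=cv2.resize(c['pixels'][y0:y0+90,x0:x0+100],None,fx=6,fy=6,interpolation=cv2.INTER_CUBIC); cv2.imwrite(f'pics/{n}8.png',a[:,:,::-1])
E
```

```text
clock: 11.0
ee_pos: [0.6011, -0.2333, 0.0581]
ft_force: [-0.4, -0.0, -1.6]
clock: 11.5
ee_pos: [0.6079, -0.2748, 0.0573]
ft_force: [-0.0, -0.6, -1.0]
clock: 12.0
ee_pos: [0.6106, -0.2883, 0.0573]
ft_force: [-0.8, -0.0, -1.2]
t 12.0 pos [ 0.6106 -0.2883  0.0573] yaw -169.55 tilt [-0.      0.0002] F [-0.8 -0.  -1.2] T [-0.06  0.05  0.  ] w 0.0491
delta [-0.007 -0.109 -0.727] turn 0.002
```

View pics/scene8.png

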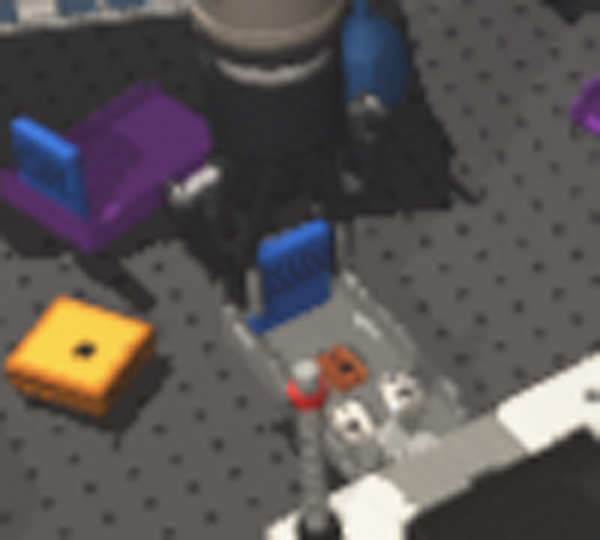

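View pics/top8.png

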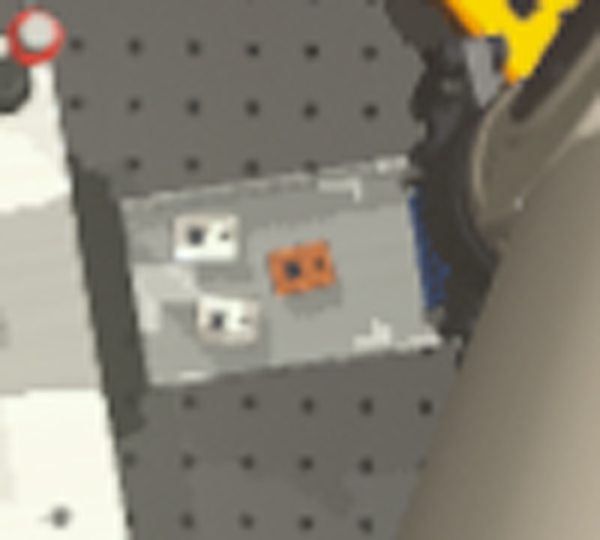

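```bash
python3 - <<'E'
from h import *
np.set_printoptions(precision=4,suppress=True)
c=load('top8.npy');s=load('scene8.npy')
T=lambda u,v:((u+.5)/6-.5+380,(v+.5)/6-.5+160)
S=lambda u,v:((u+.5)/6-.5+220,(v+.5)/6-.5+165)
for n,a,b in (('N-',T(150,381),S(466,412)),('N+',T(124,200),S(335,470)),('cu',T(301,268),S(342,367)),('ca',T(206,237),S(351,421)),('cb',T(227,318),S(403,391))):
    print(n,tri(c,a,s,b))
c=load('top4.npy');s=load('scene4.npy')
S=lambda u,v:((u+.5)/6-.5+220,(v+.5)/6-.5+155)
for n,a,b in (('cu',T(353,250),S(333,334)),('ca',T(253,217),S(345,380)),('cb',T(279,304),S(391,353))):
    print(n,tri(c,a,s,b))
E
```

```text
N- (array([ 0.5557, -0.1802,  0.0324]), np.float64(0.002136260770059265))
N+ (array([ 0.6338, -0.1712,  0.0301]), np.float64(0.010448174224213786))
cu (array([ 0.6031, -0.2411,  0.0347]), np.float64(0.0012674760321888193))
ca (array([ 0.6152, -0.2022,  0.0325]), np.float64(0.0013517966910693098))
cb (array([ 0.5811, -0.2106,  0.0334]), np.float64(0.0006232290849614236))
cu (array([ 0.6027, -0.2475,  0.0991]), np.float64(0.0002867384680633014))
ca (array([ 0.6137, -0.2073,  0.1036]), np.float64(0.0003179240333347363))
cb (array([ 0.5811, -0.2189,  0.0998]), np.float64(0.0008673869383587432))
```

```bash

python3 -m crank '{"travel":[[0,0,-0.04],[0,0,-0.12],[0,0,-0.25],[0,0,-0.4],[0,0,-0.55]],"turn":[0,0,0,0,0],"hand":[0,0,0,0,0]}' | sed -n '1,2p;4p'
python3 -m crank '{"travel":[[0,0,-0.12],[0,0,-0.18],[0,0.02,-0.2],[0,0.06,-0.2],[0,0.12,-0.2]],"turn":[0,0,0,0,0],"hand":[0,0,0,0,0]}' | sed -n '1,2p;4p'
python3 -m crank '{"travel":[[0,0.08,0],[0,0.18,0],[0,0.30,0],[0,0.42,0],[0,0.54,0]],"turn":[0,0,0,0,0],"hand":[0,0,0,0,0]}' | sed -n '1,2p;4p'
python3 -m crank '{"travel":[[0,0.12,0],[0,0.24,0],[0,0.35,0],[0,0.45,0],[0,0.53,0]],"turn":[0,0,0,0,0],"hand":[0,0,0,0,0]}' | sed -n '1,2p;4p'
python3 -m crank '{"travel":[[0,0.06,0],[0,0.1,0],[0,0.12,0],[0,0.13,0],[0,0.13,0]],"turn":[0,0,0,0,0],"hand":[0,0,0,0,0]}' | sed -n '1,2p;4p'
python3 go.py 0.6133 -.2989 0.13 -169.7
python3 - <<'E'
from h import *
np.set_printoptions(precision=4,suppress=True)
for n in ('scene','top'):
    c=cam(n); np.save(n+'9.npy',c)
    x0,y0=(290,160) if n=='top' else (240,185)
    a=cv2.resize(c['pixels'][y0:y0+120,x0:x0+130],None,fx=5,fy=5,interpolation=cv2.INTER_CUBIC); cv2.imwrite(f'pics/{n}9.png',a[:,:,::-1])
c=load('top0.npy')
for p in ((115,203),(290,177),(317,350),(142,377)): print(onz(c,(290+p[0]/3.6,140+p[1]/3.6),.067))
E
```

```text
clock: 12.6
ee_pos: [0.6109, -0.2887, 0.1143]
ft_force: [1.1, -0.4, -1.8]
clock: 13.1
ee_pos: [0.6078, -0.2762, 0.1316]
ft_force: [-0.7, -0.8, -2.1]
clock: 13.6
ee_pos: [0.5984, -0.222, 0.1323]
ft_force: [0.4, 0.8, -2.4]
clock: 14.1
ee_pos: [0.5889, -0.1704, 0.1323]
ft_force: [0.2, -0.8, -2.7]
clock: 14.6
ee_pos: [0.5866, -0.1589, 0.1323]
ft_force: [0.6, 0.2, -1.8]
t 14.6 pos [ 0.5866 -0.1589  0.1323] yaw -169.59 tilt [ 0.     -0.0002] F [ 0.6  0.2 -1.8] T [-0.09 -0.01 -0.01] w 0.049
delta [-0.009 -1.425  0.024] turn 0.001
[0.6113 0.0245 0.067 ]
[ 0.6315 -0.0914  0.067 ]
[ 0.5168 -0.1113  0.067 ]
[0.4963 0.0039 0.067 ]
```

View pics/scene9.png

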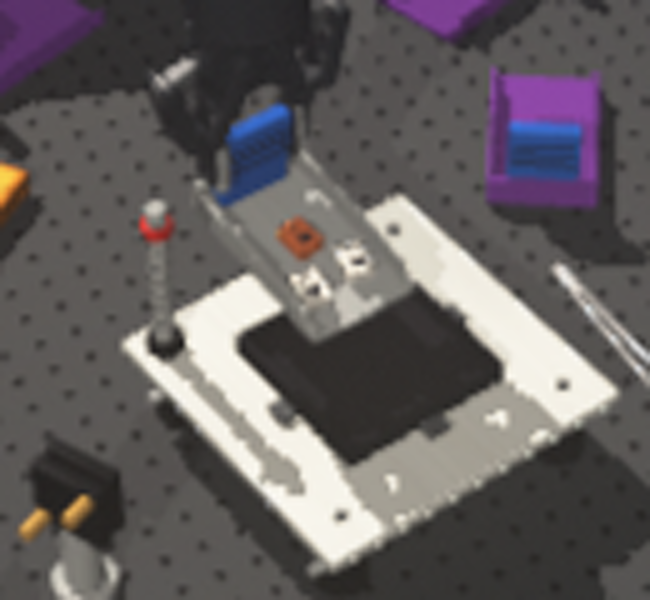

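View pics/top9.png

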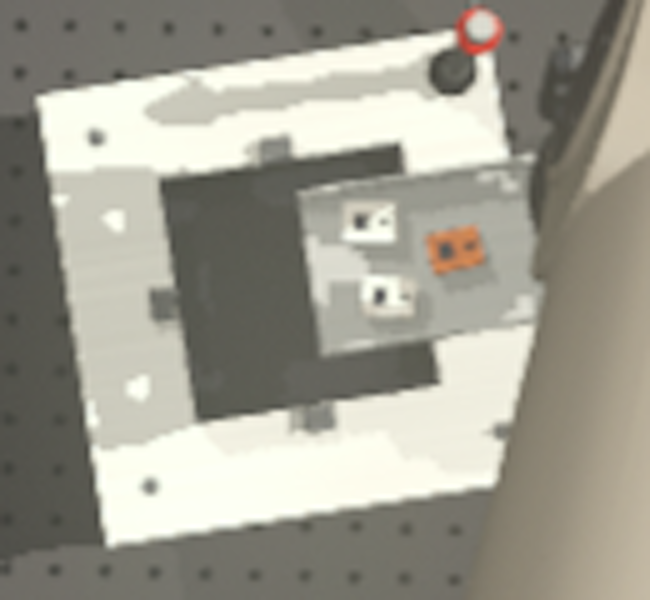

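```bash
python3 - <<'E'
from h import *
np.set_printoptions(precision=4,suppress=True)
c=load('top9.npy');s=load('scene9.npy')
T=lambda u,v:((u+.5)/5-.5+290,(v+.5)/5-.5+160)
S=lambda u,v:((u+.5)/5-.5+240,(v+.5)/5-.5+185)
for n,a,b in (('N+',T(299,193),S(318,337)),('N-',T(322,354),S(410,287)),('cu',T(457,249),S(301,238)),('ca',T(371,222),S(310,285)),('cb',T(390,296),S(352,258))):
    print(n,tri(c,a,s,b))
C=np.array([.565,-.0433]);ey=np.array([-.174,.985])
E
```

```text
N+ (array([ 0.6039, -0.0393,  0.1007]), np.float64(0.0009240203548133388))
N- (array([ 0.5316, -0.0531,  0.097 ]), np.float64(0.004093481467163443))
cu (array([ 0.5791, -0.1126,  0.1081]), np.float64(0.00014039255518564792))
ca (array([ 0.5913, -0.0731,  0.1082]), np.float64(0.0014662055599787007))
cb (array([ 0.5576, -0.0827,  0.1075]), np.float64(0.0020731640521460923))
```

```bash

python3 -m crank '{"travel":[[0,0.02,0],[0,0.06,0],[0,0.12,0],[0,0.20,0],[0,0.27,0]],"turn":[0,0,0,0,0],"hand":[0,0,0,0,0]}' | sed -n '1,2p;4p'
python3 -m crank '{"travel":[[0,0.06,0],[0,0.10,0.03],[0,0.13,0.08],[0,0.15,0.14],[0,0.16,0.20]],"turn":[0,0,0,0,0],"hand":[0,0,0,0,0]}' | sed -n '1,2p;4p'
python3 go.py 0.6133 -.2989 0.13 -169.7
python3 - <<'E'
from h import *
np.set_printoptions(precision=4,suppress=True)
for n in ('scene','top'):
    c=cam(n); np.save(n+'10.npy',c)
    x0,y0=(290,160) if n=='top' else (240,185)
    a=cv2.resize(c['pixels'][y0:y0+120,x0:x0+130],None,fx=5,fy=5,interpolation=cv2.INTER_CUBIC); cv2.imwrite(f'pics/{n}10.png',a[:,:,::-1])
E
```

```text
clock: 15.2
ee_pos: [0.5816, -0.1309, 0.1323]
ft_force: [0.8, 0.4, -2.3]
clock: 15.7
ee_pos: [0.5787, -0.1162, 0.1116]
ft_force: [-0.5, -0.0, -1.7]
t 15.7 pos [ 0.5787 -0.1162  0.1116] yaw -169.57 tilt [-0.0004 -0.    ] F [-0.5 -0.  -1.7] T [-0.08 -0.05  0.01] w 0.0488
delta [-0.01  -1.859 -0.184] turn 0.001
```

View pics/scene10.png

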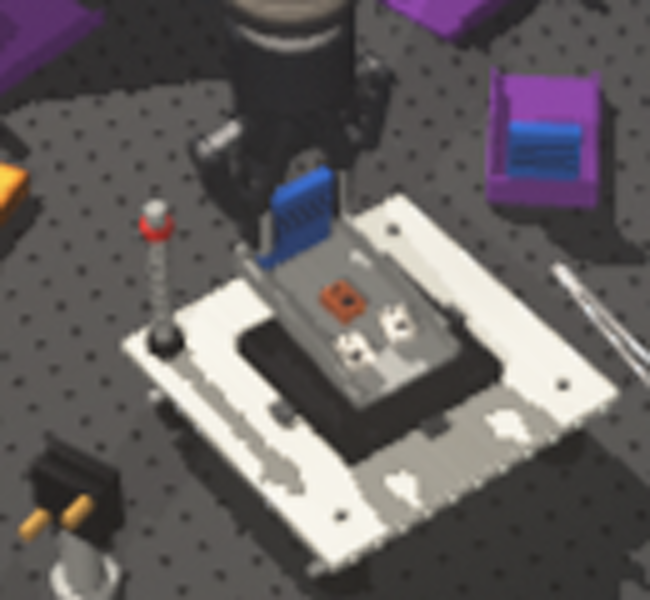

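View pics/top10.png

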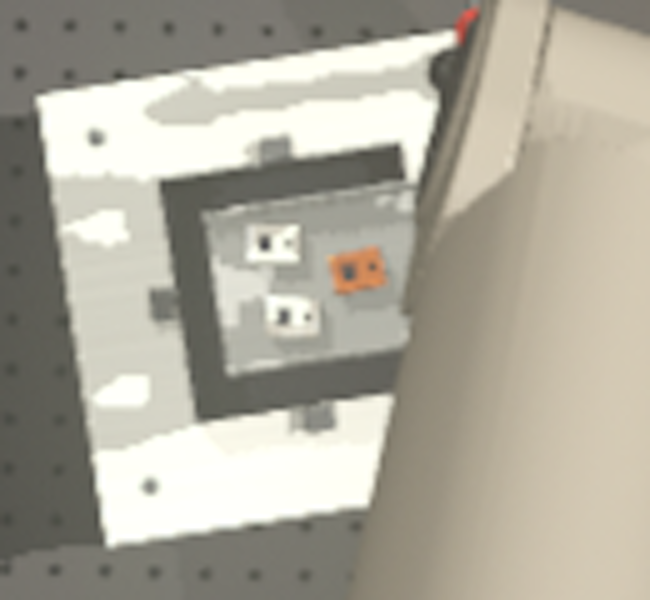

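```bash

python3 -m crank '{"travel":[[0.02,0,0.03],[0.03,0,0.06],[0.03,0,0.08],[0.03,0,0.1],[0.03,0,0.11]],"turn":[0,0,0,0,0],"hand":[0,0,0,0,0]}' | sed -n '1,2p;4p'
python3 -m crank '{"travel":[[0,0.02,0],[0,0.04,0],[0,0.06,0],[0,0.08,0],[0,0.1,0]],"turn":[0,0,0,0,0],"hand":[0,0,0,0,0]}' | sed -n '1,2p;4p'
python3 go.py 0.6133 -.2989 0.13 -169.7
```

```text
clock: 16.3
ee_pos: [0.5759, -0.1169, 0.1012]
ft_force: [0.4, 0.6, -1.8]
clock: 16.8
ee_pos: [0.5741, -0.1068, 0.1014]
ft_force: [-0.3, -0.2, -2.3]
t 16.8 pos [ 0.5741 -0.1068  0.1014] yaw -169.55 tilt [0.0001 0.    ] F [-0.3 -0.2 -2.3] T [-0.06 -0.    0.02] w 0.049
delta [-0.037 -1.961 -0.286] turn 0.002
```

```bash

python3 -m crank '{"travel":[[-0.01,0.01,0],[-0.02,0.02,0],[-0.02,0.03,0],[-0.02,0.04,0],[-0.02,0.05,0]],"turn":[0,0,0,0,0],"hand":[0,0,0,0,0]}' | sed -n '1,2p;4p'
python3 - <<'E'
from h import *
from go import go
go(.5,0,.1)
np.set_printoptions(precision=4,suppress=True)
for n in ('scene','top'):
    c=cam(n); np.save(n+'11.npy',c)
    x0,y0=(300,180) if n=='top' else (270,200)
    a=cv2.resize(c['pixels'][y0:y0+75,x0:x0+85],None,fx=7,fy=7,interpolation=cv2.INTER_CUBIC); cv2.imwrite(f'pics/{n}11.png',a[:,:,::-1])
E
```

```text
clock: 17.3
ee_pos: [0.5751, -0.1017, 0.1013]
ft_force: [-0.3, 0.4, -1.5]
t 17.3 pos [ 0.5751 -0.1017  0.1013] yaw -169.57 tilt [-0. -0.] F [-0.3  0.4 -1.5] T [-0.08 -0.04  0.01] w 0.0492
delta [0.555 1.137 0.013] turn 0
```

View pics/scene11.png

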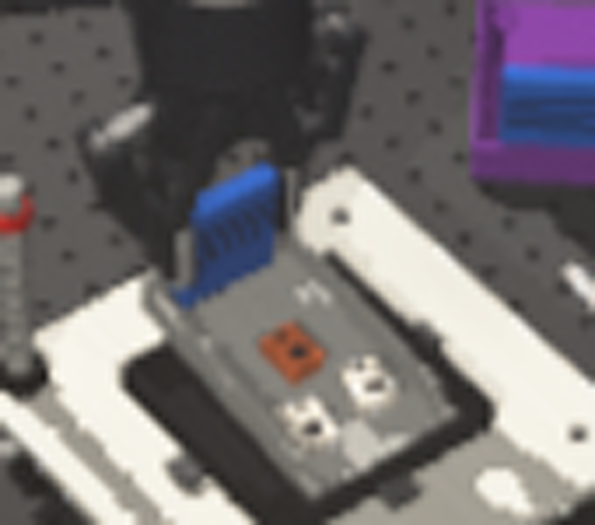

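View pics/top11.png

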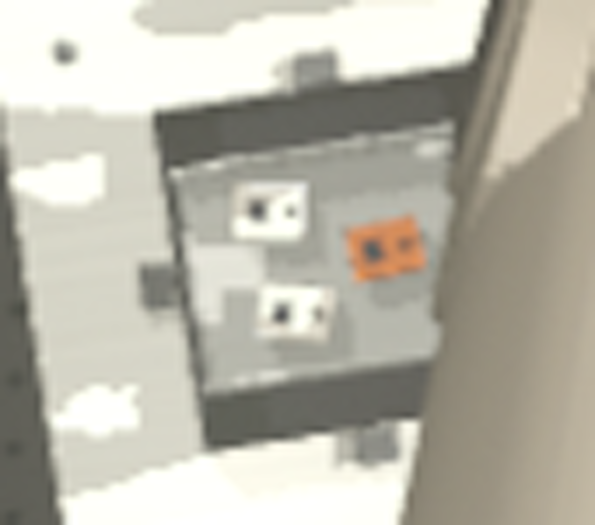

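```bash

python3 -m crank '{"travel":[[0,0.01,0],[0,0.02,0],[0,0.03,0],[0,0.04,-0.01],[0,0.05,-0.025]],"turn":[0,0,0,0,0],"hand":[0,0,0,0,0]}' | sed -n '1,2p;4p'
python3 go.py .5 0 .1
```

```text
clock: 17.9
ee_pos: [0.5749, -0.0998, 0.1042]
ft_force: [1.8, -3.9, -2.1]
t 17.9 pos [ 0.5749 -0.0998  0.1042] yaw -169.66 tilt [ 0.0023 -0.0036] F [ 1.8 -3.9 -2.1] T [-1.23 -0.64 -0.09] w 0.0488
delta [0.558 1.116 0.037] turn 0
```

```bash

python3 -m crank '{"travel":[[0,0.01,-0.01],[0,0.02,-0.02],[0,0.03,-0.03],[0,0.04,-0.04],[0,0.05,-0.05]],"turn":[0,0,0,0,0],"hand":[0,0,0,0,0]}' | sed -n '1,2p;4p'
python3 - <<'E'
from h import *
from go import go
go(.5,0,.1)
np.set_printoptions(precision=4,suppress=True)
for n in ('scene','top'):
    c=cam(n); np.save(n+'12.npy',c)
    x0,y0=(300,180) if n=='top' else (270,200)
    a=cv2.resize(c['pixels'][y0:y0+75,x0:x0+85],None,fx=7,fy=7,interpolation=cv2.INTER_CUBIC); cv2.imwrite(f'pics/{n}12.png',a[:,:,::-1])
E
```

```text
clock: 18.4
ee_pos: [0.5749, -0.096, 0.1098]
ft_force: [2.8, -10.5, -0.9]
t 18.4 pos [ 0.5749 -0.096   0.1098] yaw -169.72 tilt [ 0.0042 -0.0047] F [  2.8 -10.5  -0.9] T [-2.72 -0.67  0.02] w 0.049
delta [0.566 1.079 0.091] turn 0
```

View pics/scene12.png

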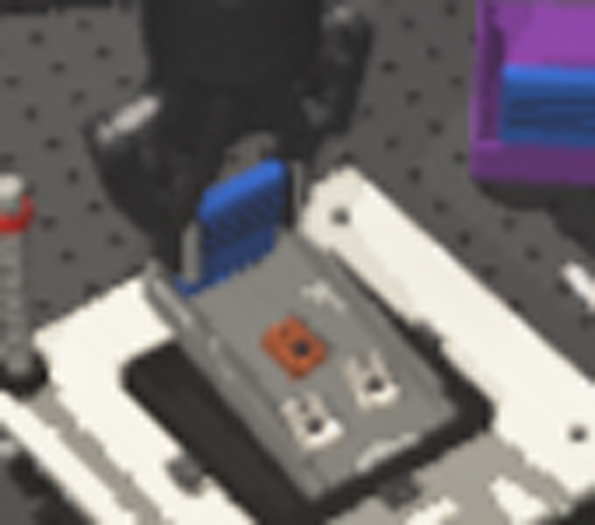

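View pics/top12.png

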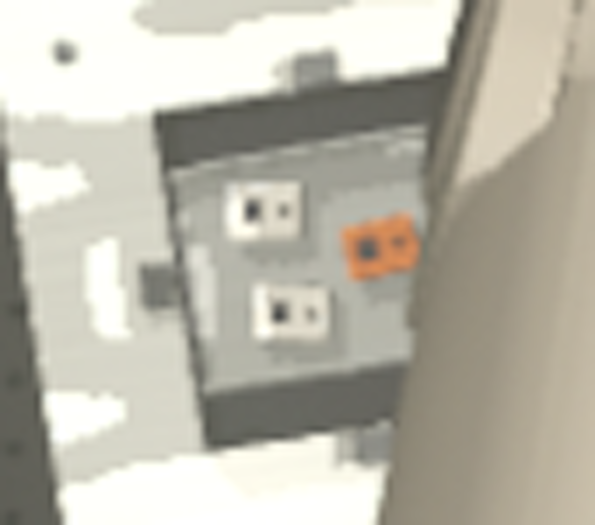

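```bash

python3 -m crank '{"travel":[[0,0.01,-0.014],[0,0.02,-0.028],[0,0.03,-0.042],[0,0.04,-0.056],[0,0.05,-0.07]],"turn":[0,0,0,0,0],"hand":[0,0,0,0,0]}' | sed -n '1,2p;4p'
python3 - <<'E'
from h import *
from go import go
go(.5,0,.1)
np.set_printoptions(precision=4,suppress=True)
for n in ('scene','top'):
    c=cam(n); np.save(n+'13.npy',c)
    x0,y0=(300,180) if n=='top' else (270,200)
    a=cv2.resize(c['pixels'][y0:y0+75,x0:x0+85],None,fx=7,fy=7,interpolation=cv2.INTER_CUBIC); cv2.imwrite(f'pics/{n}13.png',a[:,:,::-1])
E
```

```text
clock: 19.0
ee_pos: [0.5742, -0.0909, 0.117]
ft_force: [3.3, -9.4, -2.1]
t 19.0 pos [ 0.5742 -0.0909  0.117 ] yaw -169.73 tilt [ 0.0047 -0.0044] F [ 3.3 -9.4 -2.1] T [-2.5  -0.84 -0.06] w 0.0493
delta [0.569 1.027 0.162] turn 0
```

View pics/scene13.png

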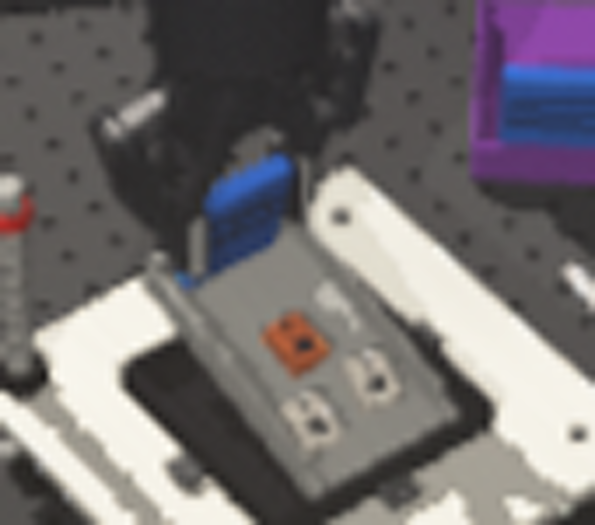

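View pics/top13.png

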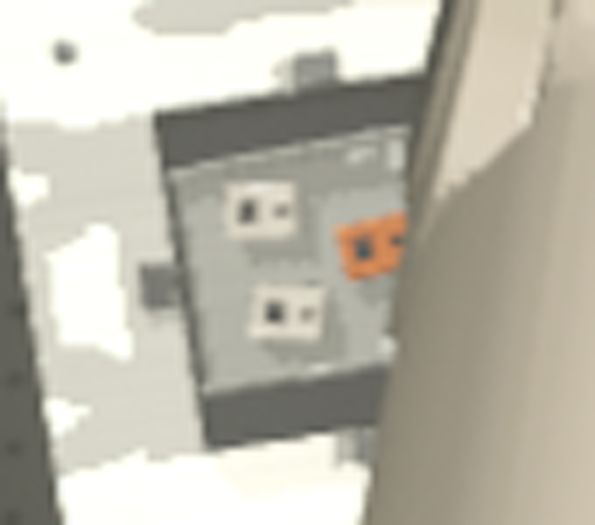

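```bash

python3 -m crank '{"travel":[[0,-0.02,0],[0,-0.04,0],[0,-0.05,0.01],[0,-0.05,0.02],[0,-0.05,0.03]],"turn":[0,0,0,0,0],"hand":[0,0,0,0,0]}' | sed -n '1,2p;4p'
python3 go.py .5 0 .1
python3 -m crank '{"travel":[[0,0,0.01],[0,0,0.02]],"turn":[0,0],"hand":[0,0]}' | sed -n '1,2p;4p'
python3 go.py .5 0 .1
```

```text
clock: 19.6
ee_pos: [0.5731, -0.0916, 0.1125]
ft_force: [0.1, -0.2, -0.7]
t 19.6 pos [ 0.5731 -0.0916  0.1125] yaw -169.54 tilt [-0.0007  0.0002] F [ 0.1 -0.2 -0.7] T [-0.3  -0.06 -0.03] w 0.0493
delta [0.552 1.033 0.126] turn 0
clock: 19.8
ee_pos: [0.5733, -0.0919, 0.1108]
ft_force: [-1.5, -2.3, 3.2]
t 19.8 pos [ 0.5733 -0.0919  0.1108] yaw -169.55 tilt [-0.0003  0.    ] F [-1.5 -2.3  3.2] T [-0.1   0.32  0.04] w 0.0489
delta [0.554 1.037 0.108] turn 0
```

```bash

python3 -m crank '{"travel":[[0,0.02,-0.015],[0,0.04,-0.025],[0,0.06,-0.035],[0,0.075,-0.045],[0,0.09,-0.06]],"turn":[0,0,0,0,0],"hand":[0,0,0,0,0]}' | sed -n '1,2p;4p'
python3 - <<'E'
from h import *
from go import go
go(.5,0,.1)
np.set_printoptions(precision=4,suppress=True)
for n in ('scene','top'):
    c=cam(n); np.save(n+'14.npy',c)
    x0,y0=(300,180) if n=='top' else (270,200)
    a=cv2.resize(c['pixels'][y0:y0+75,x0:x0+85],None,fx=7,fy=7,interpolation=cv2.INTER_CUBIC); cv2.imwrite(f'pics/{n}14.png',a[:,:,::-1])
E
```

```text
clock: 20.3
ee_pos: [0.5722, -0.0868, 0.1175]
ft_force: [0.2, -11.1, 0.8]
t 20.3 pos [ 0.5722 -0.0868  0.1175] yaw -169.69 tilt [ 0.002  -0.0045] F [  0.2 -11.1   0.8] T [-2.68 -0.08  0.12] w 0.0493
delta [0.555 0.984 0.17 ] turn 0
```

View pics/scene14.png

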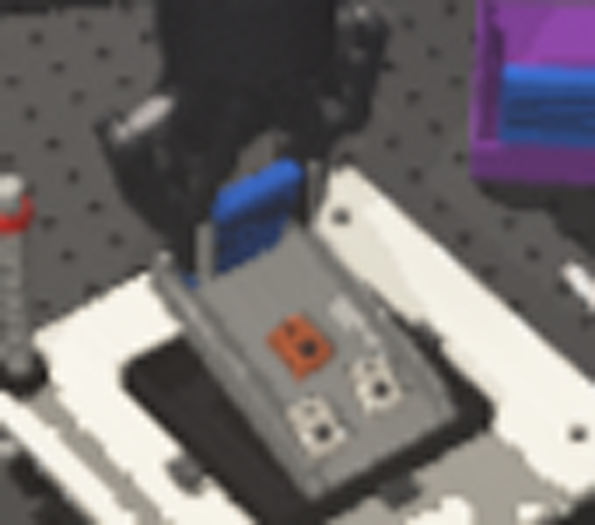

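View pics/top14.png

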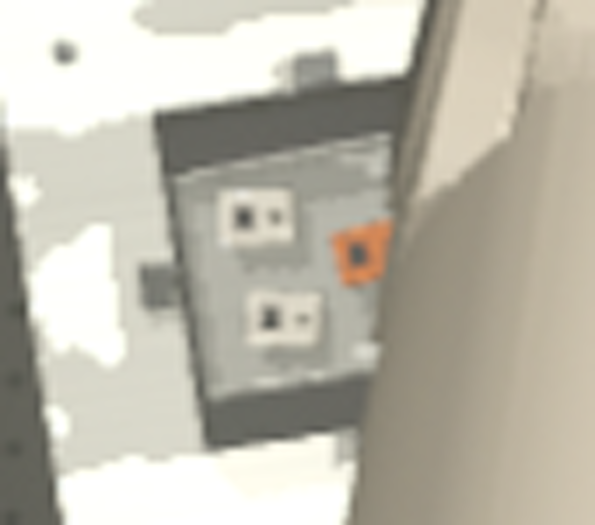

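```bash

python3 -m crank '{"travel":[[0,0.01,-0.012],[0,0.02,-0.024],[0,0.03,-0.036],[0,0.04,-0.048],[0,0.05,-0.06]],"turn":[0,0,0,0,0],"hand":[0,0,0,0,0]}' | sed -n '1,2p;4p'
python3 - <<'E'
from h import *
from go import go
go(.5,0,.1)
np.set_printoptions(precision=4,suppress=True)
for n in ('scene','top'):
    c=cam(n); np.save(n+'15.npy',c)
    x0,y0=(300,180) if n=='top' else (270,200)
    a=cv2.resize(c['pixels'][y0:y0+75,x0:x0+85],None,fx=7,fy=7,interpolation=cv2.INTER_CUBIC); cv2.imwrite(f'pics/{n}15.png',a[:,:,::-1])
E
```

```text
clock: 20.9
ee_pos: [0.5713, -0.0816, 0.1235]
ft_force: [0.8, -9.5, -0.7]
t 20.9 pos [ 0.5713 -0.0816  0.1235] yaw -169.69 tilt [ 0.002 -0.004] F [ 0.8 -9.5 -0.7] T [-2.56 -0.21  0.01] w 0.0493
delta [0.556 0.931 0.231] turn 0
```

View pics/scene15.png

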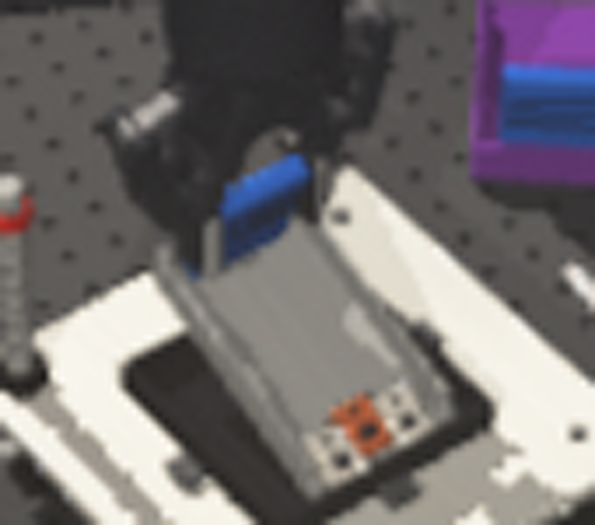

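View pics/top15.png

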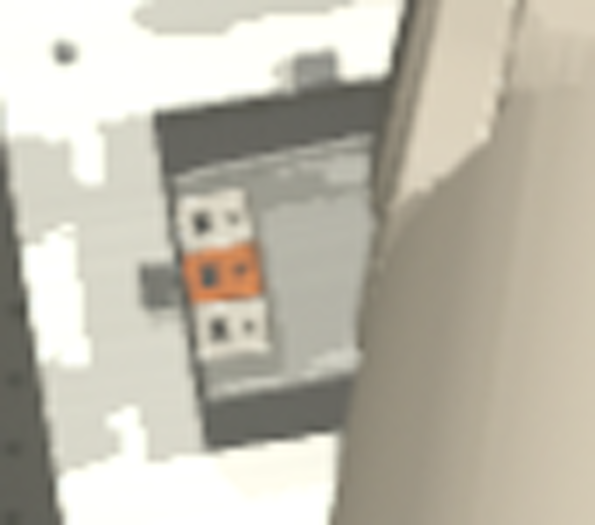

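```bash

python3 -m crank '{"travel":[[0,-0.03,0],[0,-0.06,-0.005],[0,-0.09,-0.01],[0,-0.12,-0.01],[0,-0.15,-0.01]],"turn":[0,0,0,0,0],"hand":[0,0,0,0,0]}' | sed -n '1,2p;4p'
python3 -m crank '{"travel":[[0,-0.04,0],[0,-0.08,0],[0,-0.12,0],[0,-0.17,0],[0,-0.22,0]],"turn":[0,0,0,0,0],"hand":[0,0,0,0,0]}' | sed -n '1,2p;4p'
python3 - <<'E'
from h import *
from go import go
go(.5,0,.1)
np.set_printoptions(precision=4,suppress=True)
for n in ('scene','top'):
    c=cam(n); np.save(n+'16.npy',c)
    x0,y0=(300,180) if n=='top' else (270,200)
    a=cv2.resize(c['pixels'][y0:y0+75,x0:x0+85],None,fx=7,fy=7,interpolation=cv2.INTER_CUBIC); cv2.imwrite(f'pics/{n}16.png',a[:,:,::-1])
E
```

```text
clock: 21.5
ee_pos: [0.5736, -0.0926, 0.1237]
ft_force: [-0.8, 0.4, -1.8]
clock: 22.0
ee_pos: [0.5776, -0.115, 0.1238]
ft_force: [0.9, 0.9, -1.4]
t 22.0 pos [ 0.5776 -0.115   0.1238] yaw -169.57 tilt [ 0.0001 -0.    ] F [ 0.9  0.9 -1.4] T [-0.02  0.01 -0.02] w 0.0493
delta [0.555 1.272 0.238] turn 0
```

View pics/scene16.png

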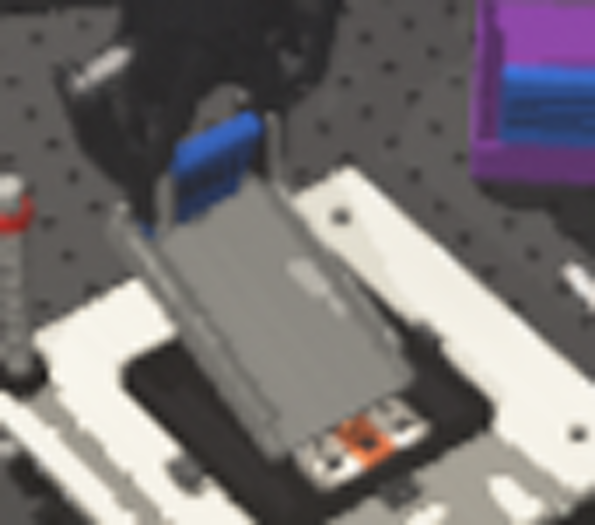

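View pics/top16.png

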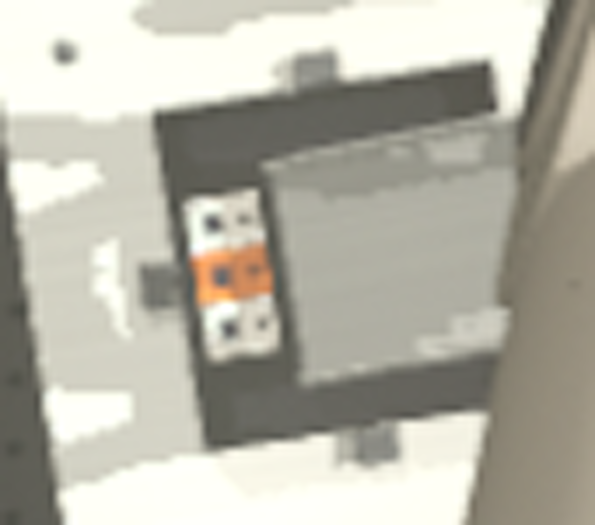

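```bash

python3 -m crank '{"travel":[[0,-0.05,-0.2],[0,-0.1,-0.4],[0,-0.2,-0.6],[0,-0.5,-0.6],[0,-0.9,-0.6]],"turn":[0,0,0,0,0],"hand":[0,0,0,0,0]}' | sed -n '1,2p;4p'
python3 go.py .578 -.305 .1 -169.7
```

```text
clock: 22.6
ee_pos: [0.595, -0.2013, 0.1847]
ft_force: [1.8, -0.5, -1.6]
t 22.6 pos [ 0.595  -0.2013  0.1847] yaw -169.31 tilt [0.0018 0.0016] F [ 1.8 -0.5 -1.6] T [ 0.   -0.02  0.02] w 0.0495
delta [ 0.361 -0.989  0.845] turn 0.004
```

```bash

python3 -m crank '{"travel":[[0.15,-0.4,0.05],[0.3,-0.75,0.2],[0.36,-0.97,0.5],[0.36,-0.97,0.8],[0.36,-0.97,0.85]],"turn":[0,0,0,0,0],"hand":[0,0,0,0,0]}' | sed -n '1,2p;4p'
python3 go.py .578 -.305 .023 -169.7
python3 - <<'E'
from h import *
for n in ('scene','top'):
    c=cam(n); np.save(n+'17.npy',c)
    x0,y0=(290,160) if n=='top' else (220,155)
    a=cv2.resize(c['pixels'][y0:y0+120,x0:x0+160],None,fx=4,fy=4,interpolation=cv2.INTER_CUBIC); cv2.imwrite(f'pics/{n}17.png',a[:,:,::-1])
E
```

```text
clock: 23.1
ee_pos: [0.5733, -0.3044, 0.0951]
ft_force: [-0.5, 1.2, -0.6]
t 23.1 pos [ 0.5733 -0.3044  0.0951] yaw -169.65 tilt [-0.0061  0.0026] F [-0.5  1.2 -0.6] T [ 0.05 -0.01  0.05] w 0.0493
delta [-0.049 -0.017  0.721] turn 0.001
```

View pics/scene17.png

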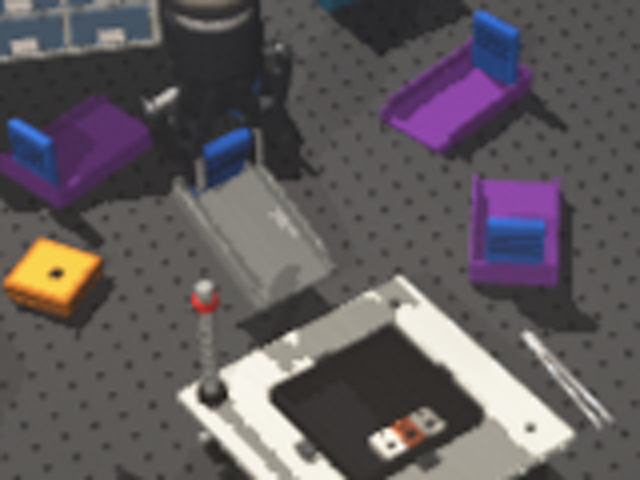

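View pics/top17.png

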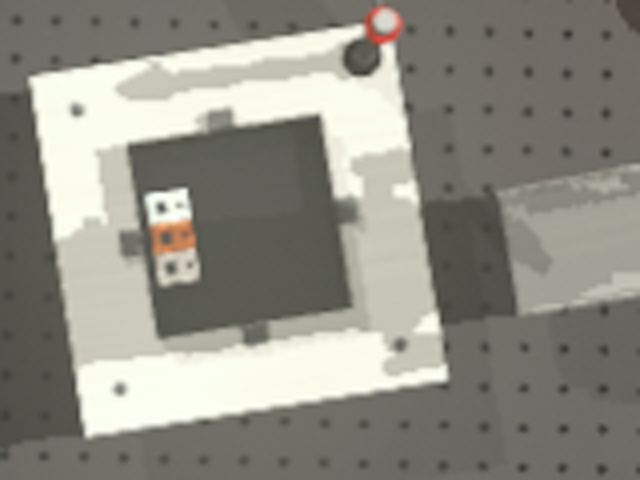

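```bash

python3 -m crank '{"travel":[[0,0,0.1],[0,0,0.2],[0,0,0.26],[0,-0.05,0.33],[0,-0.11,0.40]],"turn":[0,0,0,0,0],"hand":[0,0,0,0,0]}' | sed -n '1,2p;4p'
python3 -m crank '{"travel":[[0,-0.04,0.06],[0,-0.07,0.1],[0,-0.1,0.15],[0,-0.12,0.19],[0,-0.14,0.23]],"turn":[0,0,0,0,0],"hand":[0,0,0,0,0]}' | sed -n '1,2p;4p'
python3 go.py .578 -.305 .023 -169.7
```

```text
clock: 23.7
ee_pos: [0.5784, -0.3156, 0.0586]
ft_force: [-0.7, 3.2, 5.0]
clock: 24.2
ee_pos: [0.581, -0.3308, 0.0361]
ft_force: [0.7, -2.7, 3.1]
t 24.2 pos [ 0.581  -0.3308  0.0361] yaw -169.59 tilt [ 0.0014 -0.0015] F [ 0.7 -2.7  3.1] T [-0.05  0.07  0.03] w 0.0492
delta [-0.017  0.259  0.131] turn 0.001
```

```bash

python3 -m crank '{"travel":[[0,-0.01,0.04],[0,-0.02,0.07],[0,-0.02,0.1],[0,-0.02,0.12],[0,-0.02,0.13]],"turn":[0,0,0,0,0],"hand":[0,0,0,0,0]}' | sed -n '1,2p;4p'
python3 - <<'E'
from h import *
from go import go
go(.578,-.33,.023,-169.7)
for n in ('scene',):
    c=cam(n); np.save(n+'18.npy',c)
    x0,y0=(290,160) if n=='top' else (230,155)
    a=cv2.resize(c['pixels'][y0:y0+80,x0:x0+100],None,fx=6,fy=6,interpolation=cv2.INTER_CUBIC); cv2.imwrite(f'pics/{n}18.png',a[:,:,::-1])
E
```

```text
clock: 24.7
ee_pos: [0.5812, -0.333, 0.0234]
ft_force: [-2.0, -1.1, 13.7]
t 24.7 pos [ 0.5812 -0.333   0.0234] yaw -169.6 tilt [ 0.0013 -0.0019] F [-2.  -1.1 13.7] T [ 0.38  0.69 -0.04] w 0.0492
delta [0.026 0.035 0.004] turn 0.001
```

View pics/scene18.png

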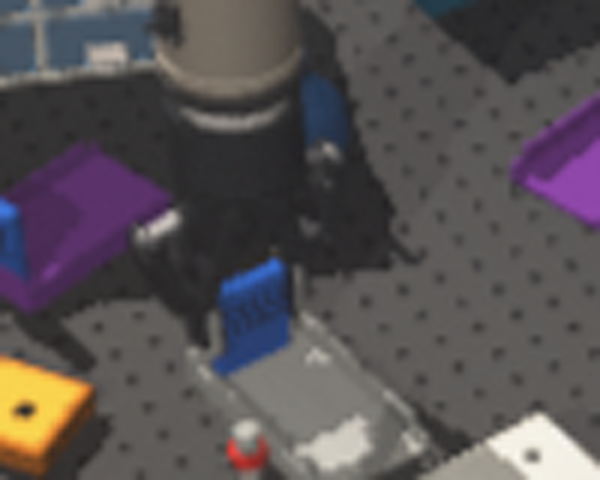

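```bash

python3 -m crank '{"travel":[[0,0,-0.01],[0,0,-0.01],[0,0,-0.01],[0,0,-0.01],[0,0,-0.01]],"turn":[0,0,0,0,0],"hand":[0.5,0.65,0.8,0.8,0.8]}'
python3 -m crank '{"travel":[[0,0,-0.1],[0,0,-0.3],[0,0,-0.6],[0,0,-0.9],[0,0,-1]],"turn":[0,0,0,0,0],"hand":[0.8,0.8,0.8,0.8,0.8]}'
python3 - <<'E'
from h import *
from go import go
go(.578,-.33,.023,-169.7)
for n in ('scene','top'):
    c=cam(n); np.save(n+'19.npy',c)
    x0,y0=(310,150) if n=='top' else (220,155)
    a=cv2.resize(c['pixels'][y0:y0+120,x0:x0+160],None,fx=5,fy=5,interpolation=cv2.INTER_CUBIC); cv2.imwrite(f'pics/{n}19.png',a[:,:,::-1])
E
```

```text
clock: 25.25
ee_pos: [0.5807, -0.3312, 0.0234]
tool_rot: [-0.0, -0.091, 0.996, 0.0]
ft_force: [0.1, 0.4, 0.3]
width: 0.0685
clock: 25.75
ee_pos: [0.5826, -0.3328, 0.128]
tool_rot: [0.002, -0.091, 0.996, -0.002]
ft_force: [-0.7, -0.2, 0.8]
width: 0.0684
t 25.75 pos [ 0.5826 -0.3328  0.128 ] yaw -169.58 tilt [ 0.0052 -0.0025] F [-0.7 -0.2  0.8] T [-0.06  0.   -0.01] w 0.0684
delta [0.045 0.04  1.05 ] turn 0.001
```

View pics/scene19.png

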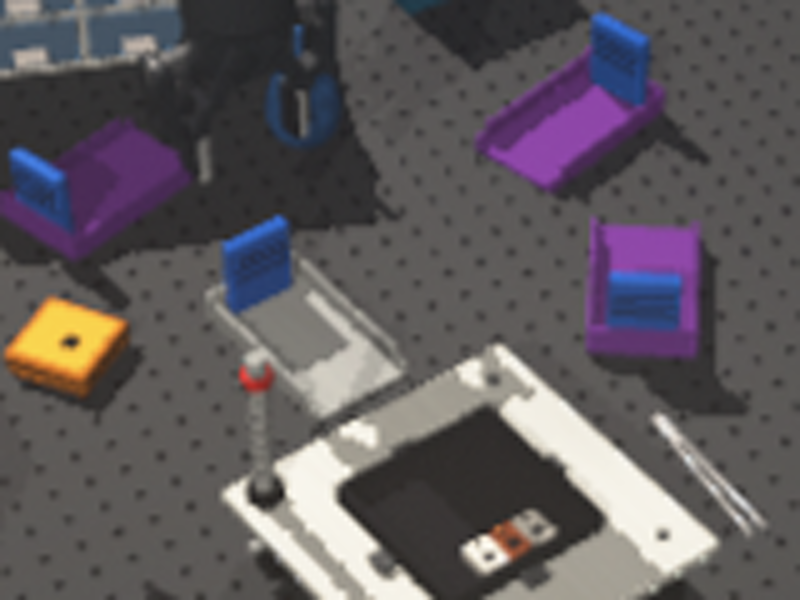

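View pics/top19.png

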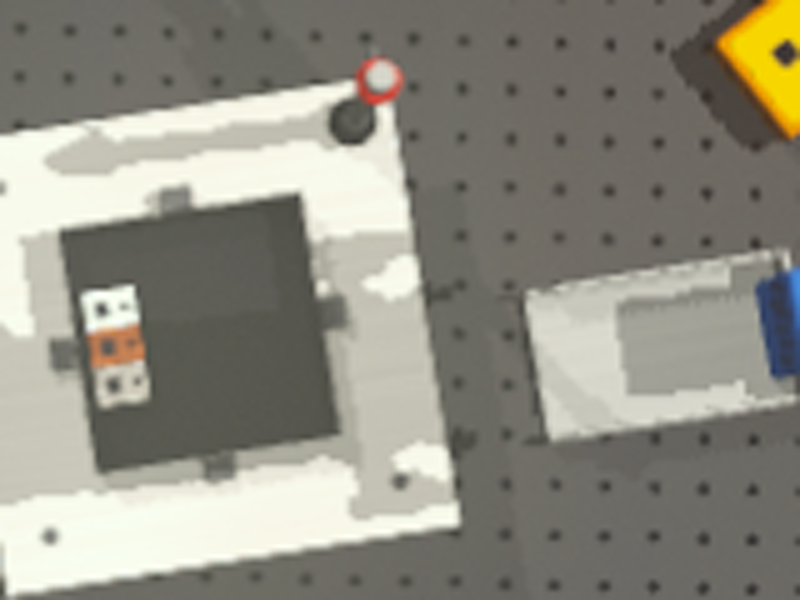

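```bash
python3 -m crank '{"travel":[[0,0,-0.1],[0,0,-0.2],[0,0,-0.3],[0,0,-0.3],[0,0,-0.3]],"turn":[-0.09,-0.18,-0.27,-0.36,-0.45],"hand":[0.8,0.8,0.8,0.8,0.8]}' | head -2
python3 -m crank '{"travel":[[0,0,0],[0,0,0],[0,0,0],[0,0,0],[0,0,0],[0,0,0]],"turn":[-0.09,-0.18,-0.27,-0.36,-0.45,-0.53],"hand":[0.8,0.8,0.8,0.8,0.8,0.8]}' | head -2
python3 -m crank '{"travel":[[0,0,0],[0,0,0],[0,0,0],[0,0,0],[0,0,0]],"turn":[-0.09,-0.18,-0.27,-0.36,-0.45],"hand":[0.8,0.8,0.8,0.8,0.8]}' | head -2
python3 go.py .395 .3095 .16 -81.3
python3 - <<'E'
from m1 import *
c=load('top19.npy');s=load('scene19.npy')
r=[]
for k,(x0,x1,y0,y1) in ((c,(320,345,205,235)),(s,(310,335,255,270))):
    h=cv2.cvtColor(k['pixels'],cv2.COLOR_RGB2HSV).astype(int)
    m=np.zeros((480,640),bool); m[y0:y1,x0:x1]=((h[...,0]<18)&(h[...,1]>120)&(h[...,2]>90))[y0:y1,x0:x1]
    k2=cv2.morphologyEx(m.astype(np.uint8),cv2.MORPH_CLOSE,np.ones((3,3)))
    ce,st=cen(k2); r.append(ce); print(ce,st,onz(k,ce,.064))
print(tri(c,r[0],s,r[1]))
E
```

```text
clock: 26.35
ee_pos: [0.5803, -0.331, 0.1525]
clock: 26.85
ee_pos: [0.58, -0.3308, 0.1519]
t 26.85 pos [ 0.58   -0.3308  0.1519] yaw -88.21 tilt [-0.0025  0.0016] F [ 0.4 -0.  -0.4] T [-0.03  0.04 -0.02] w 0.0686
delta [-6.458  1.65  -0.066] turn -0.077
[333.069 218.931] [328 215  11   8  58] [ 0.5581 -0.0034  0.064 ]
[321.7879 262.4848] [318 259   8   8  33] [ 0.5576 -0.0054  0.064 ]
(array([ 0.5582, -0.0035,  0.0661]), np.float64(0.0006651697104456042))validation failed for argument at $...
```

```bash
python3 -m crank '{"travel":[[-0.3,0.08,0],[-0.65,0.16,0],[-0.98,0.24,0]],"turn":[-0.04,-0.077,-0.077],"hand":[0.8,0.8,0.8]}' | head -2
python3 -m crank '{"travel":[[-0.48,0.06,0],[-0.96,0.12,0]],"turn":[0,0],"hand":[0.8,0.8]}' | head -2
python3 -m crank '{"travel":[[-0.48,0.06,0],[-0.96,0.12,0]],"turn":[0,0],"hand":[0.8,0.8]}' | head -2
python3 -m crank '{"travel":[[-0.48,0.06,0],[-0.96,0.12,0]],"turn":[0,0],"hand":[0.8,0.8]}' | head -2
python3 -m crank '{"travel":[[-0.48,0.06,0],[-0.96,0.12,0]],"turn":[0,0],"hand":[0.8,0.8]}' | head -2
python3 go.py .395 .3095 .1 -81.3
```

```text
clock: 27.15
ee_pos: [0.553, -0.2325, 0.152]
clock: 27.35
ee_pos: [0.527, -0.1394, 0.1523]
clock: 27.55
ee_pos: [0.501, -0.0458, 0.1525]
clock: 27.75
ee_pos: [0.4751, 0.0472, 0.1527]
clock: 27.95
ee_pos: [0.4493, 0.1402, 0.1527]
t 27.95 pos [0.4493 0.1402 0.1527] yaw -81.63 tilt [-0.0019 -0.0005] F [1.4 0.3 0.4] T [ 0.   -0.07  0.03] w 0.0684
delta [-1.754  0.29   0.528] turn -0.004
```

```bash
python3 -m crank '{"travel":[[-0.45,0.07,0.1],[-0.9,0.14,0.2]],"turn":[0,0],"hand":[0.8,0.8]}' | head -2
python3 -m crank '{"travel":[[-0.4,0.06,0.1],[-0.7,0.1,0.2],[-0.7,0.1,0.25],[-0.7,0.1,0.25]],"turn":[0,0,0,0],"hand":[0.8,0.8,0.6,0.6]}' | head -2
python3 go.py .395 .3095 .1 -81.3
python3 - <<'E'
from m1 import *
for n in ('scene','top'):
    c=cam(n); np.save(n+'20.npy',c)
    x0,y0=(150,220) if n=='top' else (370,290)
    a=cv2.resize(c['pixels'][y0:y0+110,x0:x0+110],None,fx=5,fy=5,interpolation=cv2.INTER_CUBIC); cv2.imwrite(f'pics/{n}20.png',a[:,:,::-1])
E
```

```text
clock: 28.15
ee_pos: [0.4227, 0.2272, 0.1328]
clock: 28.55
ee_pos: [0.4025, 0.2931, 0.107]
t 28.55 pos [0.4025 0.2931 0.107 ] yaw -81.52 tilt [-0.0032 -0.0022] F [ 0.6 -0.5 -1. ] T [-0.04 -0.    0.02] w 0.0514
delta [-0.173  0.05   0.07 ] turn -0.002
```

View pics/scene20.png

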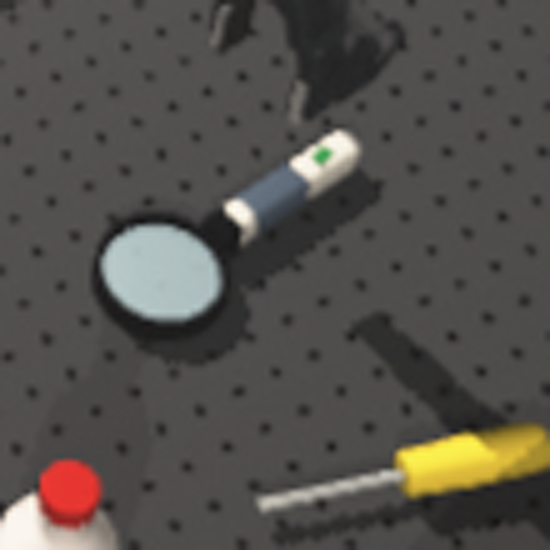

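View pics/top20.png

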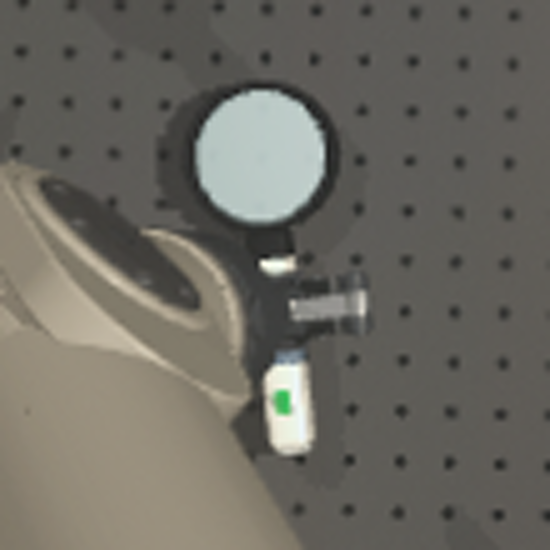

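```bash
python3 - <<'E'
from h import *
np.set_printoptions(precision=4,suppress=True)
s=load('scene20.npy'); c0=load('top0.npy')
S=lambda u,v:((u+.5)/5-.5+370,(v+.5)/5-.5+290)
L=lambda u,v:((u+.5)/7-.5+180,(v+.5)/7-.5+230)
for n,p,q in (('lens',S(160,272),L(154,148)),('grip',S(275,194),L(180,381)),('green',S(322,155),L(186,492))):
    z=.012 if n=='lens' else .02
    print(n,onz(s,p,z),onz(c0,q,z),tri(s,p,c0,q))
E
```

```text
lens [0.4779 0.3225 0.012 ] [0.4753 0.3214 0.012 ] (array([0.4759, 0.3216, 0.0094]), np.float64(0.001544879503971033))
grip [0.3947 0.3126 0.02  ] [0.3934 0.3073 0.02  ] (array([0.3923, 0.3092, 0.014 ]), np.float64(0.001814322906380499))
green [0.355  0.3027 0.02  ] [0.3545 0.3038 0.02  ] (array([0.355 , 0.3034, 0.0208]), np.float64(0.000967949851662046))
```

```bash
python3 -m crank '{"travel":[[-0.13,0.03,0.2],[-0.13,0.03,0.4],[-0.13,0.03,0.5],[-0.13,0.03,0.5]],"turn":[0,0,0,0],"hand":[0.5,0.5,0.5,0.5]}' | head -2
python3 go.py .395 .3095 .006 -81.3
```

```text
clock: 29.05
ee_pos: [0.399, 0.3041, 0.0578]
t 29.05 pos [0.399  0.3041 0.0578] yaw -81.74 tilt [-0.0018 -0.0022] F [-0.4 -0.2 -1. ] T [0.02 0.05 0.04] w 0.0425
delta [-0.06   0.031  0.518] turn -0.005
```

```bash
python3 -m crank '{"travel":[[-0.05,0.03,0.15],[-0.05,0.03,0.3],[-0.05,0.03,0.38],[-0.05,0.03,0.38]],"turn":[0,-0.004,-0.004,-0.004],"hand":[0.5,0.5,0.5,0.5]}' | head -2
python3 go.py .395 .3095 .006 -81.3
```

```text
clock: 29.45
ee_pos: [0.3956, 0.3097, 0.0206]
t 29.45 pos [0.3956 0.3097 0.0206] yaw -81.34 tilt [-0.0006 -0.001 ] F [ 0.8 -0.6  0.7] T [ 0.04  0.04 -0.01] w 0.0425
delta [0.001 0.006 0.146] turn -0.0
```

```bash
python3 -m crank '{"travel":[[0,0,0.05],[0,0,0.1],[0,0,0.14],[0,0,0.14]],"turn":[0,0,0,0],"hand":[0.5,0.5,0.5,0.5]}'
python3 -m crank '{"travel":[[0,0,0],[0,0,0],[0,0,0],[0,0,0],[0,0,0]],"turn":[0,0,0,0,0],"hand":[0.35,0.28,0.2,0.1,0]}'; python3 go.py .395 .3095 .006 -81.3
```

```text
clock: 29.85
ee_pos: [0.3953, 0.3103, 0.0064]
tool_rot: [0.0, 0.759, -0.651, -0.0]
ft_force: [0.0, 0.0, -1.0]
width: 0.0429
clock: 30.35
ee_pos: [0.3956, 0.3107, 0.0072]
tool_rot: [-0.0, 0.759, -0.651, 0.0]
ft_force: [-0.8, -0.9, 6.4]
width: 0.0185
t 30.35 pos [0.3956 0.3107 0.0072] yaw -81.28 tilt [0.0004 0.0002] F [-0.8 -0.9  6.4] T [-0.16  0.27 -0.02] w 0.0185
delta [0.011 0.008 0.012] turn 0.0
```

```bash
python3 -m crank '{"travel":[[0,0,-0.03],[0,0,-0.1],[0,0,-0.3],[0,0,-0.6],[0,0,-0.9]],"turn":[0,0,0,0,0],"hand":[0,0,0,0,0]}'
python3 -m crank '{"travel":[[0,0,-0.3],[0,0,-0.6],[0,0,-0.7],[0,0,-0.7],[0,0,-0.7]],"turn":[0,0,0,0,0],"hand":[0,0,0,0,0]}'; python3 go.py .478 -.015 .17 -81.3
python3 - <<'E'
from m1 import *
for n in ('scene','top'):
    c=cam(n); np.save(n+'21.npy',c)
    x0,y0=(150,220) if n=='top' else (370,240)
    a=cv2.resize(c['pixels'][y0:y0+110,x0:x0+110],None,fx=5,fy=5,interpolation=cv2.INTER_CUBIC); cv2.imwrite(f'pics/{n}21.png',a[:,:,::-1])
E
```

```text
clock: 30.85
ee_pos: [0.3951, 0.3101, 0.0977]
tool_rot: [0.001, 0.759, -0.651, -0.0]
ft_force: [0.8, 0.5, -1.3]
width: 0.0185
clock: 31.35
ee_pos: [0.395, 0.3099, 0.1657]
tool_rot: [0.001, 0.759, -0.651, -0.0]
ft_force: [0.5, -0.2, -2.4]
width: 0.0184
t 31.35 pos [0.395  0.3099 0.1657] yaw -81.28 tilt [-0.0011 -0.0012] F [ 0.5 -0.2 -2.4] T [0.02 0.07 0.02] w 0.0184
delta [ 3.337 -0.328 -0.04 ] turn 0.0
```

View pics/scene21.png

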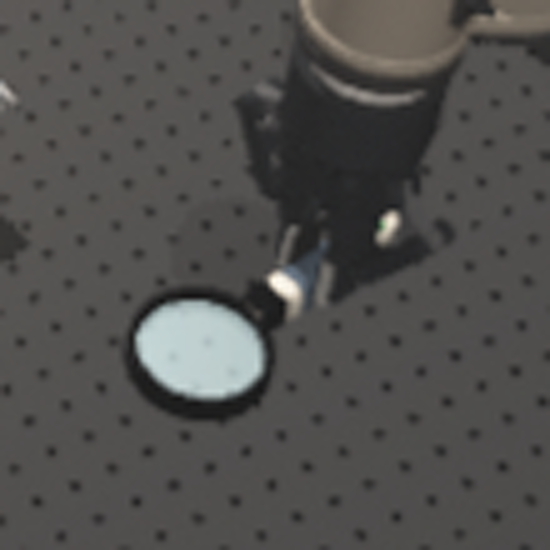

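View pics/top21.png

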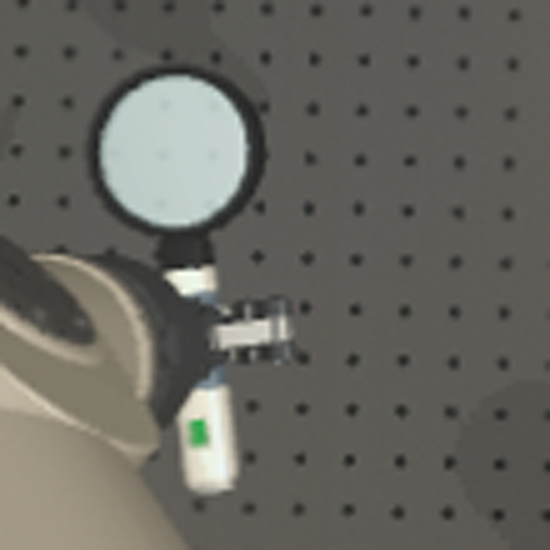

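```bash
cat > lens.py <<'E'
from m1 import *
def lens(c,s,bt,bs,th=(140,120)):
    r=[]
    for k,(x0,x1,y0,y1),t in ((c,bt,th[0]),(s,bs,th[1])):
        m=np.zeros((480,640),np.uint8); p=k['pixels'].astype(int)
        m[y0:y1,x0:x1]=((p.min(2)>t)&(p[...,2]>p[...,0]+8))[y0:y1,x0:x1]
        m=cv2.morphologyEx(m,cv2.MORPH_CLOSE,np.ones((5,5)))
        cs,_=cv2.findContours(m,cv2.RETR_EXTERNAL,cv2.CHAIN_APPROX_NONE); q=max(cs,key=cv2.contourArea)
        e=cv2.fitEllipse(cv2.convexHull(q)); r.append(e[0]); print(e)
    P=tri(c,r[0],s,r[1]); print('lens',P); return P[0]
if __name__=='__main__':
    lens(load('top21.npy'),load('scene21.npy'),(165,205,230,270),(390,430,295,325))
    lens(load('top0.npy'),load('scene0.npy'),(185,220,235,270),(385,420,330,360))
E
python3 lens.py
```

```text
((184.39642333984375, 249.74667358398438), (28.630504608154297, 29.60589027404785), 21.447900772094727)
((409.5094909667969, 309.50384521484375), (18.56640625, 25.47001838684082), 106.93206024169922)
lens (array([0.475 , 0.3207, 0.1672]), np.float64(0.0012907216740419602))
((201.6340789794922, 250.74949645996094), (25.0264835357666, 25.510345458984375), 22.60232925415039)
((401.7021179199219, 343.97021484375), (17.778762817382812, 23.659048080444336), 108.36383056640625)
lens (array([0.4757, 0.3216, 0.0093]), np.float64(0.0012453026057867094))
```

```bash
python3 -m crank '{"travel":[[0.1,-0.01,0],[0.3,-0.03,0],[0.6,-0.06,0],[0.9,-0.09,0]],"turn":[0,0,0,0],"hand":[0,0,0,0]}'|head -2
python3 -m crank '{"travel":[[0.3,-0.03,0],[0.6,-0.06,0],[0.9,-0.09,0]],"turn":[0,0,0],"hand":[0,0,0]}'|head -2
python3 -m crank '{"travel":[[0.3,-0.03,0],[0.6,-0.06,0],[0.9,-0.09,0]],"turn":[0,0,0],"hand":[0,0,0]}'|head -2
python3 -m crank '{"travel":[[0.2,-0.02,0.03],[0.4,-0.04,0.06],[0.55,-0.05,0.1],[0.6,-0.06,0.12],[0.6,-0.06,0.13]],"turn":[0,0,0,0,0],"hand":[0,0,0,0,0]}'|head -2
python3 -m crank '{"travel":[[0,0,0],[0,0,0],[0,0,0]],"turn":[0,0,0],"hand":[0,0,0]}'|head -2
python3 go.py .4775 -.015 .1527 -81.3
python3 - <<'E'
from m1 import *
for n in ('scene','top'):
    c=cam(n); np.save(n+'22.npy',c)
    x0,y0=(290,150) if n=='top' else (240,190)
    a=cv2.resize(c['pixels'][y0:y0+120,x0:x0+140],None,fx=5,fy=5,interpolation=cv2.INTER_CUBIC); cv2.imwrite(f'pics/{n}22.png',a[:,:,::-1])
E
```

```text
clock: 31.85
ee_pos: [0.4178, 0.2212, 0.1659]
clock: 32.15
ee_pos: [0.4403, 0.1331, 0.166]
clock: 32.45
ee_pos: [0.4627, 0.0456, 0.1661]
clock: 32.95
ee_pos: [0.4777, -0.0115, 0.1531]
clock: 33.25
ee_pos: [0.4782, -0.0098, 0.1539]
t 33.25 pos [ 0.4782 -0.0098  0.1539] yaw -81.19 tilt [0.0002 0.0002] F [-0.8  0.4 -1. ] T [ 0.02  0.04 -0.02] w 0.0183
delta [0.05  0.014 0.012] turn 0.001
```

View pics/scene22.png

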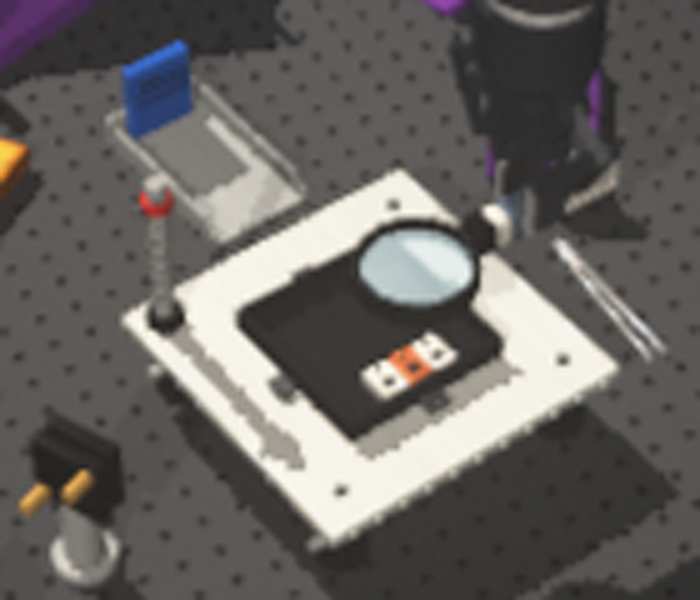

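View pics/top22.png

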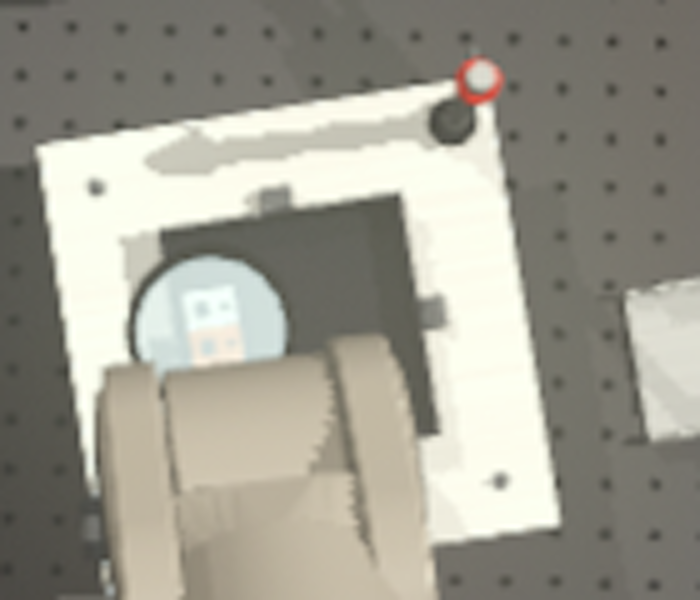

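```bash
python3 - <<'E'
from m1 import *
s=load('scene22.npy'); c=load('top22.npy'); t=load('top19.npy'); s0=load('scene19.npy')
def Z(k,x0,y0,w,h,f): return cv2.resize(k['pixels'][y0:y0+h,x0:x0+w],None,fx=f,fy=f,interpolation=cv2.INTER_CUBIC)
a=Z(s,308,248,30,24,13); b=Z(t,320,200,30,24,13); d=Z(s,260,222,24,24,13); e=Z(t,372,154,24,24,13)
o=np.vstack([np.hstack([a,b]),np.hstack([d,e,np.zeros((312,156,3),np.uint8)])]); print(o.shape); cv2.imwrite('pics/z22.png',o[:,:,::-1])
E
```

```text
(624, 780, 3)
```

View pics/z22.png

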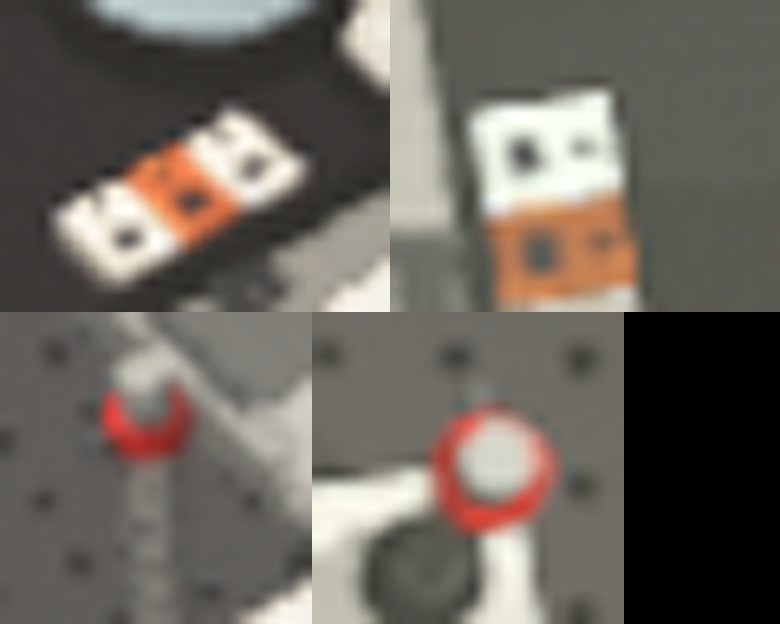

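```bash
python3 - <<'E'
from m1 import *
s=load('scene22.npy'); c=load('top22.npy'); t=load('top19.npy')
f=lambda u,v,x0,y0:((u+.5)/13-.5+x0,(v+.5)/13-.5+y0)
cs=f(181.5,192,308,248); ct=f(172,247,320,200)
print('cu',onz(s,cs,.0645),onz(t,ct,.0645),tri(s,cs,t,ct))
ks=f(147,105,260,222); kt=f(181,157,372,154)
print('collar',tri(s,ks,t,kt))
p=np.array([.6693,-.1163])
# height by ray nearest to axis
for q in (p,np.array([.6709,-.1143])):
    d=ray(s,ks); u=d[:2]; tt=((q-s['e'][:2])@u)/(u@u); print('z at axis',(s['e']+tt*d)[2])
# platform corner heights
# lens
k=s; m=np.zeros((480,640),np.uint8); P=s['pixels'].astype(int)
m[232:254,308:338]=((P.min(2)>100)&(P[...,2]>P[...,0]+5))[232:254,308:338]
m=cv2.morphologyEx(m,cv2.MORPH_CLOSE,np.ones((3,3)))
q=max(cv2.findContours(m,cv2.RETR_EXTERNAL,cv2.CHAIN_APPROX_NONE)[0],key=cv2.contourArea); e=cv2.fitEllipse(cv2.convexHull(q)); print(e)
for z in (.150,.1545,.158): print(z,onz(s,e[0],z))
# top arc
Pt=c['pixels'].astype(int); T=lambda u,v:((u+.5)/5-.5+290,(v+.5)/5-.5+150)
pts=np.array([T(*x) for x in ((133,330),(145,290),(170,265),(208,257),(250,268),(278,295),(288,325))])
A=np.c_[2*pts,np.ones(len(pts))]; b=(pts**2).sum(1); x=np.linalg.lstsq(A,b,rcond=None)[0]; print('top lens px',x[:2],np.sqrt(x[2]+x[0]**2+x[1]**2))
print(onz(c,x[:2],.1545)); print(tri(s,e[0],c,x[:2]))
E
```

```text
cu [ 0.5583 -0.006   0.0645] [ 0.559  -0.0026  0.0645] (array([ 0.5593, -0.0029,  0.068 ]), np.float64(0.0012423528044489501))
collar (array([ 0.672 , -0.1155,  0.1577]), np.float64(0.0003047601514780692))
z at axis 0.15614062529380557
z at axis 0.15852424038245627
((322.75189208984375, 242.990966796875), (14.990190505981445, 22.310007095336914), 89.74891662597656)
0.15 [ 0.5566 -0.0041  0.15  ]
0.1545 [ 0.5586 -0.0003  0.1545]
0.158 [0.5603 0.0026 0.158 ]
top lens px [331.6012 216.3693] 15.597010564456774
[0.5563 0.0014 0.1545]
(array([0.5575, 0.0006, 0.1546]), np.float64(0.0029376804523552147))
```

```bash
python3 - <<'E'
from m1 import *
s=load('scene22.npy'); s1=load('scene19.npy'); t=load('top0.npy'); t2=load('top19.npy')
def dot(k,x,y,r=4):
    x,y=int(round(x)),int(round(y)); g=cv2.cvtColor(k['pixels'],cv2.COLOR_RGB2GRAY).astype(float)[y-r:y+r+1,x-r:x+r+1]
    w=np.clip(np.median(g)*.9-g,0,None); yy,xx=np.mgrid[-r:r+1,-r:r+1]; w[(xx**2+yy**2)>r*r]=0
    return (x+(w*xx).sum()/w.sum(), y+(w*yy).sum()/w.sum())
for n,a,b in (('++',(240+342/5,190+490/5),(290+69/3.6,140+171/3.6)),('--',(240+393/5,190+204/5),(290+360/3.6,140+382/3.6)),('-+',(240+562/5,190+360/5),(290+108/3.6,140+422/3.6))):
    S=[dot(k,*a,r=3) for k in (s,load('scene12.npy'))]; T=[dot(k,*b,r=3) for k in (t,)]
    for q in S: print(n,np.round(q,2),np.round(T[0],2),tri(t,T[0],s,q))
E
```

```text
++ [307.76 287.71] [308.74 187.14] (array([0.6353, 0.0566, 0.054 ]), np.float64(0.0015372917800054338))
++ [307.77 287.71] [308.74 187.14] (array([0.6353, 0.0566, 0.054 ]), np.float64(0.001522749305256883))
-- [318.83 231.91] [389.54 245.75] (array([ 0.4976, -0.1414,  0.0475]), np.float64(0.000588129221155728))
-- [318.16 230.48] [389.54 245.75] (array([ 0.4985, -0.1413,  0.0542]), np.float64(0.002288306943084865))
-+ [352.11 261.54] [319.54 256.84] (array([0.4678, 0.0263, 0.0547]), np.float64(0.0019395708660200814))
-+ [352.11 261.54] [319.54 256.84] (array([0.4678, 0.0263, 0.0547]), np.float64(0.0019394941904266518))
```

```bash
python3 -m crank '{"travel":[[0.015,0,0],[0.03,0,-0.01],[0.045,0,-0.01],[0.045,0,-0.01],[0.045,0,-0.01]],"turn":[0,0,0,0,0],"hand":[0,0,0,0,0]}'
python3 -m crank '{"travel":[[0,0,0],[0,0,0],[0,0,0]],"turn":[0,0,0],"hand":[0,0,0]}'|head -2
python3 go.py .4775 -.015 .155 -81.3
python3 - <<'E'
from m1 import *
ps=[]
for n in ('scene','top'):
    c=cam(n); np.save(n+'23.npy',c)
    x0,y0=(290,150) if n=='top' else (240,190)
    a=cv2.resize(c['pixels'][y0:y0+120,x0:x0+140],None,fx=5,fy=5,interpolation=cv2.INTER_CUBIC); cv2.imwrite(f'pics/{n}23.png',a[:,:,::-1])
    cv2.imwrite(f'pics/{n}23full.png',c['pixels'][:,:,::-1])
s=load('scene23.npy'); m=np.zeros((480,640),np.uint8); P=s['pixels'].astype(int)
m[232:258,308:338]=((P.min(2)>100)&(P[...,2]>P[...,0]+5))[232:258,308:338]
m=cv2.morphologyEx(m,cv2.MORPH_CLOSE,np.ones((3,3)))
q=max(cv2.findContours(m,cv2.RETR_EXTERNAL,cv2.CHAIN_APPROX_NONE)[0],key=cv2.contourArea); e=cv2.fitEllipse(cv2.convexHull(q)); print(e, onz(s,e[0],.156))
for i in range(3): print(np.array(robot.observe()['ee_pos']).round(4))
E
```

```text
clock: 33.85
ee_pos: [0.4789, -0.0152, 0.1548]
tool_rot: [-0.0, 0.759, -0.651, 0.0]
ft_force: [-0.3, -0.7, -1.1]
width: 0.0182
clock: 34.15
ee_pos: [0.4789, -0.015, 0.1548]
t 34.15 pos [ 0.4789 -0.015   0.1548] yaw -81.27 tilt [0. 0.] F [-0.6  0.4 -2.1] T [-0.03 -0.    0.01] w 0.0187
delta [-0.002  0.013 -0.002] turn 0.0
((321.6790466308594, 241.7920379638672), (14.916996955871582, 22.130126953125), 91.53257751464844) [ 0.5599 -0.0048  0.156 ]
[ 0.4789 -0.0151  0.1548]
[ 0.4789 -0.0151  0.1548]
[ 0.4789 -0.0151  0.1548]
```

View pics/top23.png

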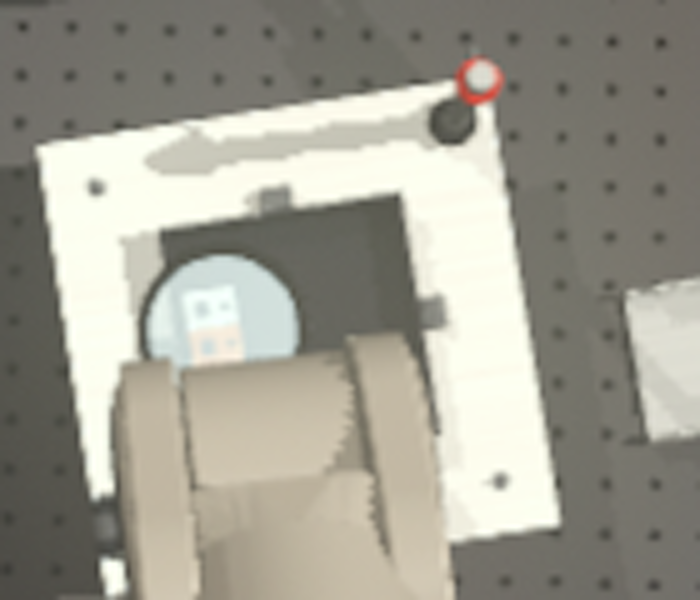

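View pics/scene23full.png

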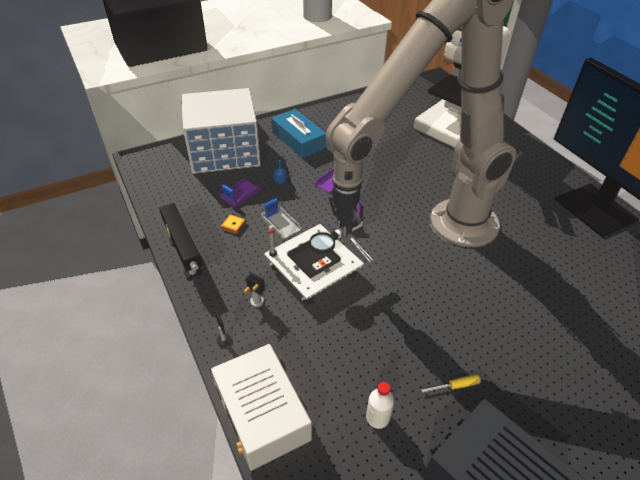

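View pics/scene23.png

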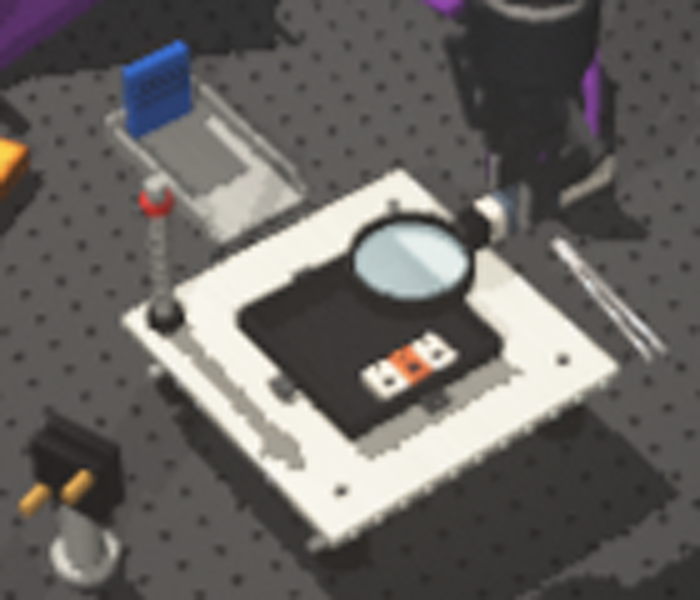

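```bash
python3 -c "
from h import *
s=robot.observe(); print(np.abs(s['dq']).max(), s['clock'], s['width']); print(robot.sign_off())"
```

```text
0.0013372329670938228 34.25 0.018534684156594754
the job is handed in; nothing more can be done
None
```

I tipped all three submounts into the black dish, set the empty scoop back flat on the table, and handed the job in at 34 s with the loupe held over the copper submount.

**How the scoop was tipped:** the moves cannot tilt the tool, so I gripped the plate across its 50 mm width and let the scoop pivot in the pads. I first levered its walls gently under the platform edge, which gave about 10°. Then I pushed the nose against the far inner wall of the dish until the submounts slid, at an estimated 24°. The gripper never touched the submounts. Wrist force readings stayed below 15 N.

**Last checks:**
- **Submounts and scoop:** the pictures show all three submounts lying flat, side by side, against the far wall of the dish. The scoop is flat on the table in front of the platform, not exactly where it started.
- **Lens position:** lens middle at about (0.559, -0.004), copper middle at about (0.559, -0.003). The views disagreed by 1 to 3 mm.
- **Lens height:** about 0.156 m. My focal-height estimates from the collar, platform and screw dots ranged from 0.153 to 0.158 m, so the height is only certain to 2 or 3 mm.
- **Level and still:** joint speeds were practically zero. After the lift, the measured lens height agreed with a level loupe to within 1 mm, and I did not check level separately at the end. The loupe is clear of the post and the dish.
- **Other objects:** no other object in the final scene picture looked moved. I judged this by eye and did not measure it.

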